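Hang the remote basket on the hook inside the low glass-topped cabinet

ROBOT

A 6-joint arm with a two-finger parallel gripper is mounted at the origin on the work surface. World frame = base frame: x ahead of the robot, y to its left, z up, the work surface at z = 0. Lengths are in m, angles in degrees, forces in N, time in s.
With the tool pointing down it reaches from about 0.25 to 0.85 m from the base axis. Payload 12.5 kg.
Tool frame: the origin (TCP) lies where the fingers leave the gripper's body, on its centre line; the fingertips stand 84 mm ahead of it and the grasp point (between the pads) lies 65 mm ahead of it; z points along the fingers, y is the direction in which the jaws open and shut (so a half turn about z gives the same grasp; the last joint's range is limited). The gripper opens to 93 mm and grips with 3 to 60 N. Pads are 15 mm wide; open, the fingers measure 128 mm over their backs; the gripper's body (75 mm by 188 mm) begins 65 mm behind the grasp point.
Start: joints at [64.194, 20.094, 94.641, -0, 65.266, -4.847], TCP at [0.197, 0.514, 0.303] pointing down, gripper open.
Joint ranges: [-157.81, 157.81], [-45, 120.19], [0.68, 151.7], [-89.99, 269.99], [4.06, 180], [-164.3, 164.3]. Speed limits (degrees/s): [127.2, 127.2, 159.86, 180, 180, 180].

INTERFACE

Orientations are given as [roll, pitch, yaw] about the fixed x, y, z axes, in that order (R = Rz(yaw) Ry(pitch) Rx(roll)).
In Python, from cell import monitor, optics, env gives the robot as it stands.
- The arm moves only by the shell command python3 -m pendant 'ROWS'. ROWS is JSON, a list of rows, each a list of 7 numbers: the closure in counts, from 0 (fully open) to 255 (shut), then the shift along the world's x, y, z in units of 25 mm (1.0 is 25 mm), then the turn, a rotation vector about the world's x, y, z in units of 5 degrees (1.0 is 5 degrees). A call has 1 to 10 rows; each row is the pose to reach, as a shift and turn from the pose commanded when the call began; what a row does not reach only later rows make up. A row lasts 1/10 s, in which the tool goes at most 50 mm and 8.59 degrees, less where a joint would pass 70% of its speed; a pose out of reach is approached as far as the arm can. A call with a gripper value outside its range is refused whole. The fingers move at their own pace and stop on an object; the grip force is fixed at half the most. Time passes only in rows, so rows that repeat a pose let the fingers close. It gives the time, the measured TCP pose, the force and the opening at its end, in the units of the state.
- monitor.get_obs(): the state, without advancing time (a new reading comes with each control period).
- optics.camera(name): name is "scene" or "top" or "wrist"; returns (picture, depth): 400x640x3 uint8, red, green, blue; 400x640 float32, m along the optical axis (not along the pixel's ray), 0 where there is no reading.
- optics.camera_model(name): a dict with "vertical_fov" (degrees; the focal length in pixels is half the picture's height over the tangent of half this angle, whatever the lens; pixels are square), "cx", "cy" (the principal point, pixels), "dist_coeffs" ([k1, k2, p1, p2, k3] as OpenCV has them; the pictures are not rectified), "origin" and "attitude" of the camera in the world; the wrist camera has in their place "T_tool_cam" (4x4, takes a point from camera to tool coordinates, whose origin is the TCP and whose axes are the flange's). Camera axes: x right, y down, z forward; pixel columns grow to the right and rows downward; lengths in m; the calibration is good to about 2 mm. A picture is of the moment at which its call begins: read the wrist's pose just before it. camera_model takes no time and is no camera call.
- env.close_job(): hands the job in, once; it reports no verdict.
The state is a dict: "time_s": time; "qpos": joint angles; "dq": joint speeds; "tau": joint torques, N m; "position": TCP position; "tool_rot": TCP orientation; "contact_force": force on the tool from outside, world axes, zero at the start; "torque": the same for the moment, N m; "gripper_width": finger opening in m.
Only numpy, scipy, OpenCV 4.12 (cv2) and the standard library are available. Lean on these libraries where they do the work, as an engineer would, in place of code of your own. Each camera call takes 0.05 s, during which the arm holds its last target.

TASK

Put the remote basket away in the low cabinet: hang it by the bar across its slotted back on the wooden hook inside, with the remote staying in it. The front rail under the glass top hangs too low for a level basket to be lifted over the hook's tip, so bring it in with its back end tilted up, without knocking the cabinet, then push it right back until the bar drops into the notch at the hook's root and the basket hangs level. Leave the tumbler, the money box and the duck where they are, and let go of the basket at the end.

Things in the scene. Friction and masses are not known exactly. Their poses are not given: they have to be found in the camera images.
- hook: dark wooden hook standing out of the white pegboard, fixed, 24 mm wide (y). Origin: floor of its notch, at the pegboard, 200 mm above the deck. x points level into the cabinet (away from the robot, square to the pegboard), z up. The notch, 9 mm wide (x -9 to 0), is open upwards and 10 mm deep. The shank's top, z = 10, runs on to x = -46; underside z = -2, root -14 (x -24 to 0).
- hook_tip (a point): middle of the top of the hook's upturned tip, at x = -50, z = 30 mm in the hook's frame, with its axes. The tip is the last 8 mm of the hook (x -54 to -46) and stands 20 mm above the shank's top.
- pegboard: white perforated panel, 345 mm wide, across the back of the cabinet and fixed to it. Origin on the deck below its middle, in its front face; x points away from the robot, square to it, z up. It covers heights 170 to 265 mm and is 12 mm thick; below it the back is open. The hook is up to 50 mm left or right of its middle.
- cabinet: low oak cabinet with glass top and glass in the upper half of its sides, open in front, no door; fixed. Origin and axes as the pegboard's. Front at x = -109 mm. Glass top: underside 270 mm, upper face 276 mm above the deck, x -114 to +50, y -200 to +200. The opening is 340 mm wide (y -170 to +170), with a plinth rail 22 mm high at the bottom.
- front_rail (a point): middle of the lower front edge of the cabinet's oak front rail, at x = -109, z = 236 mm in the cabinet's frame, with its axes. The rail spans the opening under the glass top, 12 mm thick (x -109 to -97); its underside is only 6 mm higher than the hook's tip.
- basket: loose teal plastic basket, 180 long (x), 110 wide, 95 mm high, about 0.18 kg, open on top, on the deck. Origin: centre of the underside; +x points to its slotted back end, z up. Floor and sides 4 mm thick, front wall 8 mm. Let go with the bar on the shank, not in the notch, it sags front end down.
- basket_bar (a point): middle of the underside of the basket's hanging bar, at x = 87, z = 83 mm in the basket's frame, with its axes. The bar (12 mm high, 6 mm thick) closes the top of a slot in the 6 mm back wall, 50 mm wide, from z = 25 to 83. Properly hung the bar rests in the hook's notch, this point within about 3 mm of x = -4, z = 0 in the hook's frame, the wall against the pegboard.
- basket_tab (a point): centre of the grab tab on the basket's front wall, at x = -85, z = 115 mm in the basket's frame, with its axes. The tab is upright, 10 mm thick along x, 50 mm wide, and stands 40 mm above the rim (z 95 to 135); its outer face is flush with the front wall. On the hung basket it stands 60 mm in front of the cabinet's front rail.
- remote: glossy black remote, 135 x 42 x 18 mm, about 0.09 kg, loose, lying flat on the floor of the basket. Origin: centre of the underside.
- tumbler: stainless steel tumbler, 72 mm across, 100 mm high, loose bystander. Origin: centre of the underside. Two of the three bystanders stand on the deck inside the cabinet near its sides, the third on the deck in front, at the robot's left.
- money_box: round blue ceramic money box, 80 mm across, 78 mm high, loose bystander. Origin: centre of the underside.
- duck: yellow rubber duck, 72 mm across, 76 mm high, loose bystander. Origin: centre of the underside.
Mind the look-alikes: they are no part of the job. Of the things that look like the basket, take the one that is farthest to the robot's right at the start. Leave any blue or turquoise look-alike of the remote alone.

How it is judged (in metres and radians):
On the way, in this order (a step that is already met when the one before it is completed fails the run):
1. the basket is lifted clear of the deck (height (world z) of basket above 0.03 m), for 0.1 s.
2. the basket's bar is behind the hook's tip, with the hook through the slot (x of basket_bar in the frame of hook between -0.047 and 0.006 m and y of basket_bar in the frame of hook between -0.02 and 0.02 m and z of basket_bar in the frame of hook between -0.006 and 0.029 m), for 0.1 s.
At the end, for the whole second after the job is handed in: The basket hangs still with its bar in the hook's notch (within 5 mm in height, back within 9 mm of the pegboard), level within 9 degrees and square within 7; the remote lies in it; tumbler, money box and duck are within 30 mm of where they stood (x of basket_bar in the frame of hook between -0.012 and 0.003 m and y of basket_bar in the frame of hook between -0.018 and 0.018 m and z of basket_bar in the frame of hook between -0.005 and 0.005 m and contact force between basket and hook above 0.5 N and angle between basket's own z axis and vertical below 0.15 rad and angle between the y axis of basket and the y axis of hook, either way round below 0.13 rad and linear speed of basket below 0.02 m/s and z of remote in the frame of basket between 0 and 0.03 m and x of remote in the frame of basket between -0.06 and 0.06 m and y of remote in the frame of basket between -0.05 and 0.05 m and distance of each of tumbler, money_box, duck from where it was at the start of the episode below 0.03 m); the robot touches nothing.
It fails at once if the basket or the robot knocks the cabinet (more than 10 N) (contact force between any of basket, the fingers, the arm and cabinet above 10 N).
It fails at once if a bystander is shoved or tipped over (distance of any of tumbler, money_box, duck from where it was at the start of the episode above 0.04 m or angle between any of tumbler, money_box, duck's own z axis and vertical above 0.5 rad).
It fails at once if the remote falls out of the basket (distance between remote and basket above 0.12 m).
It also fails if it takes over 67 s, if anything falls off the work surface, if the arm or the gripper's body presses on something with over 40 N, if the wrist force passes 120 N, or if a joint passes its speed limit or range.

## Working session

There is one attempt and no reset: what is moved stays moved. The work goes in short steps, Python scripts to look and compute and a shell command to move; the robot and the scene stay as the last step left them, time stands still between calls to the robot, and variables do not carry over. Pictures are saved under pics/ and viewed, and the job is handed in when it is done.

```bash
ls; mkdir -p pics; cat > h.py <<'E'
import numpy as np,cv2
from cell import monitor,optics,env
from scipy.spatial.transform import Rotation as R
E
python3 - <<'E'
from h import *
print(monitor.get_obs())
for n in ["scene","top","wrist"]:
    print(n,optics.camera_model(n))
    p,d=optics.camera(n); cv2.imwrite(f"pics/{n}0.png",p[:,:,::-1]); np.savez(f"pics/{n}0.npz",p=p,d=d)
print(monitor.get_obs())
E
```

```text
pics
{'time_s': 0.0, 'qpos': array([ 6.41943031e+01,  2.01258060e+01,  9.46762151e+01, -8.87643808e-04,
        6.52644007e+01, -4.84530722e+00]), 'dq': array([-0.05297788,  0.04582423, -0.03582088,  0.06815664,  0.01158232,
        0.0351101 ]), 'tau': array([-1.75032255e-03, -4.97323215e+01, -2.85248208e+01,  6.98404829e-02,
        2.58143619e-02, -5.81191193e-05]), 'position': array([0.19660509, 0.51340556, 0.30219221]), 'tool_rot': array([-1.79933748e+02, -4.80747098e-03,  1.59039979e+02]), 'contact_force': array([-0.11940809, -0.62026622, -0.25608082]), 'torque': array([ 0.02335306,  0.01644928, -0.01212673]), 'gripper_width': 0.09273609362458451}
scene {'vertical_fov': 44.12831710201608, 'cx': 322.8541152401207, 'cy': 192.58222570181888, 'dist_coeffs': array([0.00991241, 0.        , 0.        , 0.        , 0.        ]), 'origin': array([ 1.572351  , -0.05344821,  1.00043919]), 'attitude': array([-130.31856966,   -0.34726642,   87.69511496])}
top {'vertical_fov': 48.25167713121407, 'cx': 323.49242576991196, 'cy': 203.89697755786273, 'dist_coeffs': array([-0.12658901,  0.       
[... 658 characters left out ...]
.00000000e+00,
         1.00000000e+00]])}
{'time_s': 0.15, 'qpos': array([ 6.41915533e+01,  2.01182650e+01,  9.46665662e+01,  6.21099456e-04,
        6.52651063e+01, -4.84586617e+00]), 'dq': array([ 0.04476967, -0.09910604, -0.08185471, -0.08927685, -0.07451265,
       -0.02791437]), 'tau': array([ 6.20648825e-04, -4.97459793e+01, -2.85350901e+01,  6.99717086e-02,
        2.44780839e-02, -3.18299362e-05]), 'position': array([0.19665239, 0.5134536 , 0.30232833]), 'tool_rot': array([-1.79950289e+02, -4.78037154e-03,  1.59037157e+02]), 'contact_force': array([-0.48061417, -0.60722929, -0.65574459]), 'torque': array([-0.0583659 , -0.03243051,  0.01410386]), 'gripper_width': 0.09308773119861742}
```

View pics/scene0.png

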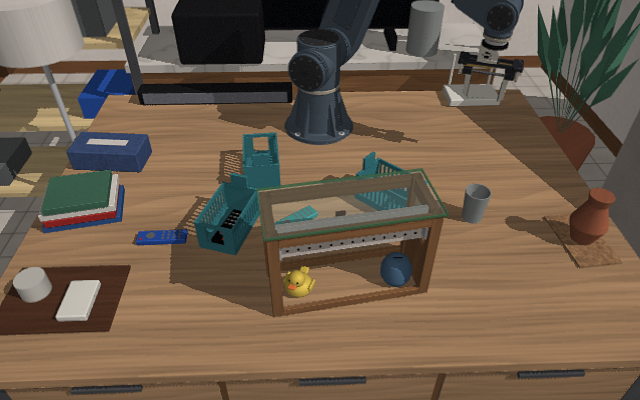

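View pics/top0.png

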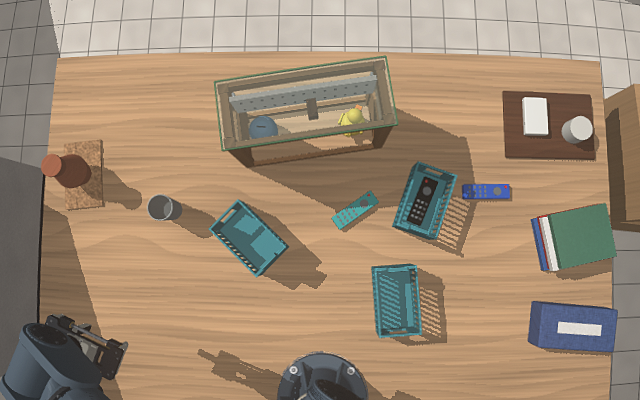

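View pics/wrist0.png

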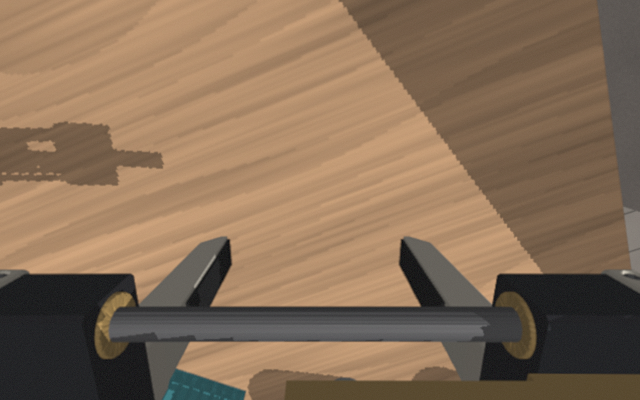

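```bash
cat >> h.py <<'E'
def rpy(a): return R.from_euler('xyz',a,degrees=True).as_matrix()
def cam(n,obs=None):
    m=optics.camera_model(n); f=200/np.tan(np.radians(m['vertical_fov'])/2)
    K=np.array([[f,0,m['cx']],[0,f,m['cy']],[0,0,1]]); D=np.array(m['dist_coeffs'])
    T=np.eye(4)
    if n=='wrist':
        T[:3,:3]=rpy(obs['tool_rot']);T[:3,3]=obs['position']; T=T@m['T_tool_cam']
    else: T[:3,:3]=rpy(m['attitude']);T[:3,3]=m['origin']
    return K,D,T
def cloud(n,d,obs=None):
    K,D,T=cam(n,obs)
    v,u=np.mgrid[:400,:640].astype(float)
    q=cv2.undistortPoints(np.stack([u.ravel(),v.ravel()],1)[:,None],K,D)[:,0].reshape(400,640,2)
    P=np.dstack([q*d[...,None],d])
    W=P@T[:3,:3].T+T[:3,3]; W[d<=0]=np.nan
    return W
def proj(n,X,obs=None):
    K,D,T=cam(n,obs); X=np.atleast_2d(X)
    Ti=np.linalg.inv(T)
    return cv2.projectPoints((X@Ti[:3,:3].T+Ti[:3,3])[:,None],np.zeros(3),np.zeros(3),K,D)[0][:,0]
def ray(n,uv,obs=None):
    K,D,T=cam(n,obs)
    q=cv2.undistortPoints(np.array([[uv]],float),K,D)[0,0]
    return T[:3,3],T[:3,:3]@np.array([q[0],q[1],1])
E
python3 - <<'E'
from h import *
W={}
for n in ["scene","top"]:
    z=np.load(f"pics/{n}0.npz"); p,d=z['p'],z['d']; w=cloud(n,d); W[n]=w
    x0,x1,y0,y1=(350,640,100,280) if n=='top' else (120,300,100,330)
    deck=w[(np.abs(w[...,2])<.02)]; print(n,np.median(deck[:,2]))
w=W['top']; s=lambda u,v: print((u,v),w[v,u].round(3))
for u,v in [(215,82),(222,152),(393,57),(397,127),(312,110),(262,127),(350,120),(160,207),(428,170),(305,95),(300,160),(427,200),(345,205)]: s(u,v)
w=W['scene'];print()
for u,v in [(272,312),(433,290),(300,287),(396,268),(475,205),(340,215),(340,240),(415,241),(215,240),(236,180)]: s(u,v)
p=np.load("pics/top0.npz")['p']; cv2.imwrite("pics/topz.png",cv2.resize(p[40:260,200:480,::-1],None,fx=2.8,fy=2.6,interpolation=cv2.INTER_CUBIC))
p=np.load("pics/scene0.npz")['p']; cv2.imwrite("pics/scenez.png",cv2.resize(p[120:320,180:460,::-1],None,fx=2.8,fy=2.8,interpolation=cv2.INTER_CUBIC))
E
```

```text
scene -0.0007456115198576363
top 0.0007413287311293093
(215, 82) [0.793 0.25  0.281]
(222, 152) [ 0.686  0.297 -0.002]
(393, 57) [ 0.975 -0.198  0.001]
(397, 127) [ 0.763 -0.207 -0.001]
(312, 110) [0.726 0.025 0.279]
(262, 127) [0.687 0.138 0.278]
(350, 120) [ 0.704 -0.06   0.276]
(160, 207) [0.523 0.465 0.025]
(428, 170) [ 0.639 -0.296 -0.003]
(305, 95) [0.763 0.042 0.275]
(300, 160) [ 0.664  0.071 -0.001]
(427, 200) [ 0.551 -0.287  0.021]
(345, 205) [ 0.536 -0.059 -0.002]

(272, 312) [ 0.839 -0.142 -0.   ]
(433, 290) [ 0.785  0.265 -0.002]
(300, 287) [ 0.792 -0.073  0.034]
(396, 268) [0.767 0.166 0.066]
(475, 205) [0.55  0.423 0.074]
(340, 215) [0.796 0.019 0.277]
(340, 240) [0.794 0.022 0.198]
(415, 241) [0.725 0.215 0.116]
(215, 240) [ 0.61  -0.306  0.02 ]
(236, 180) [ 0.468 -0.251  0.116]
```

View pics/topz.png

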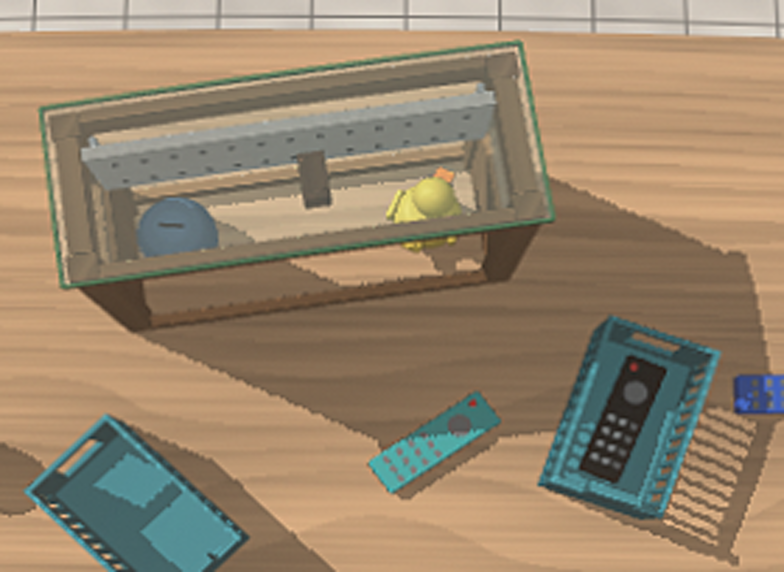

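View pics/scenez.png

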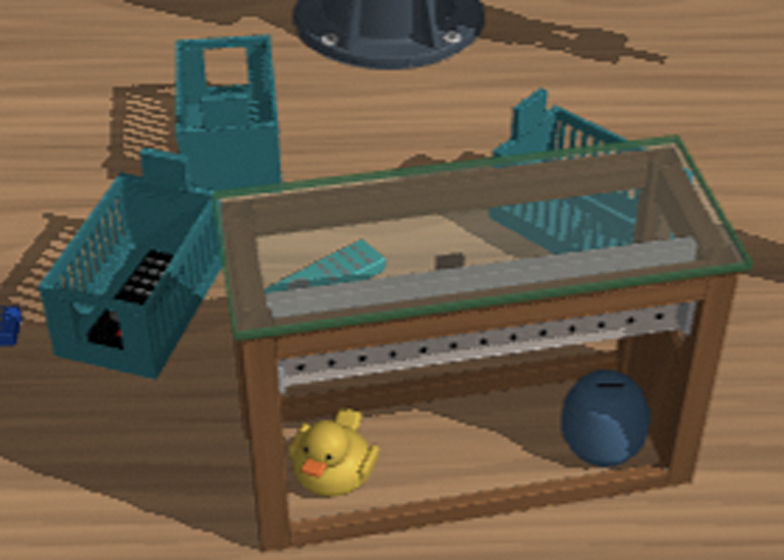

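```bash
python3 - <<'E'
from h import *
for n in ["top","scene"]:
    z=np.load(f"pics/{n}0.npz"); p,d=z['p'],z['d']; w=cloud(n,d)
    m=(np.abs(w[...,2]-.276)<.008)&(w[...,0]>.6)&(w[...,0]<1)&(np.abs(w[...,1])<.35)
    k,l,st,c=cv2.connectedComponentsWithStats(m.astype(np.uint8)); i=1+np.argmax(st[1:,4]); m=l==i
    P=w[m]; r=cv2.minAreaRect((P[:,:2]*1000).astype(np.float32)); print(n,'glass',r,np.median(P[:,2]),cv2.boxPoints(r).round(0).tolist())
    # basket
    m=(w[...,2]>.082)&(w[...,2]<.105)&(w[...,0]>.4)&(w[...,0]<.68)&(w[...,1]<-.17)&(w[...,1]>-.4)
    P=w[m]
    if len(P)>20: r=cv2.minAreaRect((P[:,:2]*1000).astype(np.float32)); print(n,'basket rim',len(P),r,cv2.boxPoints(r).round(0).tolist())
    m=(w[...,2]>.108)&(w[...,2]<.14)&(w[...,0]>.4)&(w[...,0]<.68)&(w[...,1]<-.17)&(w[...,1]>-.4)
    P=w[m]
    if len(P)>5: r=cv2.minAreaRect((P[:,:2]*1000).astype(np.float32)); print(n,'tab',len(P),r,P.mean(0),P[:,2].max())
E
```

```text
top glass ((746.7835083007812, 43.75537109375), (170.8848114013672, 404.013671875), 9.15902328491211) 0.27643881590685637 [[630.0, 230.0], [695.0, -169.0], [863.0, -142.0], [799.0, 257.0]]
top basket rim 549 ((544.3359375, -270.814453125), (113.82442474365234, 180.368408203125), 71.19869232177734) [[441.0, -296.0], [611.0, -354.0], [648.0, -246.0], [477.0, -188.0]]
top tab 99 ((464.3008728027344, -242.0335693359375), (48.15594482421875, 10.28721809387207), 69.87479400634766) [ 0.46434338 -0.24072261  0.13216975] 0.1389606833920225
scene glass ((746.5972290039062, 42.28192138671875), (173.85513305664062, 403.83074951171875), 8.986726760864258) 0.27500538756685955 [[629.0, 228.0], [692.0, -171.0], [864.0, -144.0], [801.0, 255.0]]
scene basket rim 688 ((546.6954956054688, -272.23297119140625), (113.49507904052734, 185.90895080566406), 71.49263763427734) [[441.0, -297.0], [617.0, -356.0], [653.0, -248.0], [477.0, -189.0]]
scene tab 152 ((468.00360107421875, -245.1918182373047), (51.83192443847656, 16.31797218322754), 71.85086822509766) [ 0.46913794 -0.24422049  0.12395186] 0.1373686066060371
```

```bash
cat >> h.py <<'E'
CY=np.radians(9.1); C0=np.array([.7783,.0481,0])
Rc=rpy([0,0,9.1])
def c2w(X): return np.asarray(X,float)@Rc.T+C0
def w2c(X): return (np.asarray(X)-C0)@Rc
E
python3 - <<'E'
from h import *
p,d=[np.load("pics/top0.npz")[k] for k in 'pd']
img=cv2.resize(p[60:160,250:370,::-1],None,fx=6,fy=6,interpolation=cv2.INTER_NEAREST)
for y in (-20,-10,0,10,20,30):
    for X in ([-54,y,230],[0,y,210],[0,y,265],[-109,y,236]):
        u=proj('top',c2w(np.array(X)/1000))[0]; print(y,X,u.round(1))
        if y==0: cv2.circle(img,tuple(int(k) for k in ((u-[250,60]+.5)*6)),4,(0,0,255),1)
cv2.imwrite("pics/hk.png",img)
p=np.load("pics/scene0.npz")['p']
img=cv2.resize(p[190:260,270:440,::-1],None,fx=4.6,fy=4.6,interpolation=cv2.INTER_NEAREST)
cv2.imwrite("pics/hk2.png",img)
E
```

```text
-20 [-54, -20, 230] [315.3 115.3]
-20 [0, -20, 210] [312.3  96.3]
-20 [0, -20, 265] [311.4  88.6]
-20 [-109, -20, 236] [318.6 137.2]
-10 [-54, -10, 230] [311.1 115.9]
-10 [0, -10, 210] [308.3  96.9]
-10 [0, -10, 265] [307.1  89.2]
-10 [-109, -10, 236] [314.3 137.9]
0 [-54, 0, 230] [306.9 116.6]
0 [0, 0, 210] [304.2  97.6]
0 [0, 0, 265] [302.8  89.9]
0 [-109, 0, 236] [310.1 138.5]
10 [-54, 10, 230] [302.7 117.2]
10 [0, 10, 210] [300.1  98.2]
10 [0, 10, 265] [298.5  90.5]
10 [-109, 10, 236] [305.9 139.1]
20 [-54, 20, 230] [298.5 117.8]
20 [0, 20, 210] [296.   98.8]
20 [0, 20, 265] [294.2  91.2]
20 [-109, 20, 236] [301.6 139.8]
30 [-54, 30, 230] [294.3 118.5]
30 [0, 30, 210] [291.9  99.4]
30 [0, 30, 265] [289.9  91.8]
30 [-109, 30, 236] [297.4 140.4]
```

View pics/hk.png

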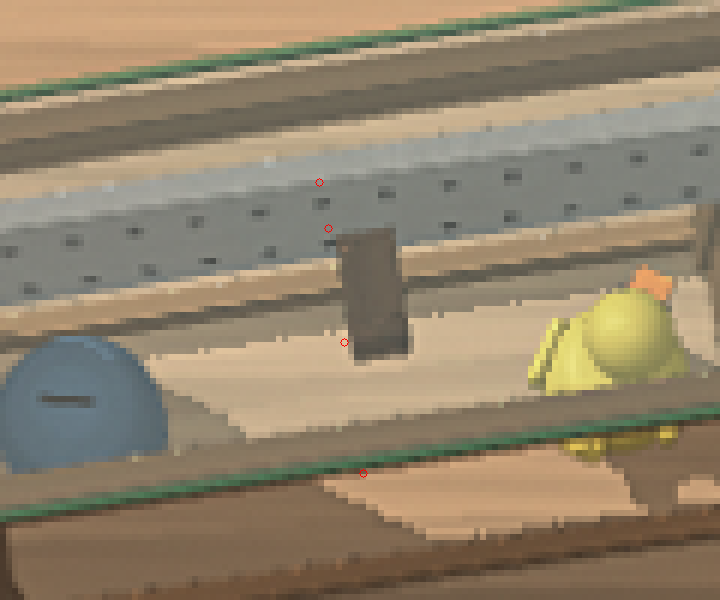

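View pics/hk2.png

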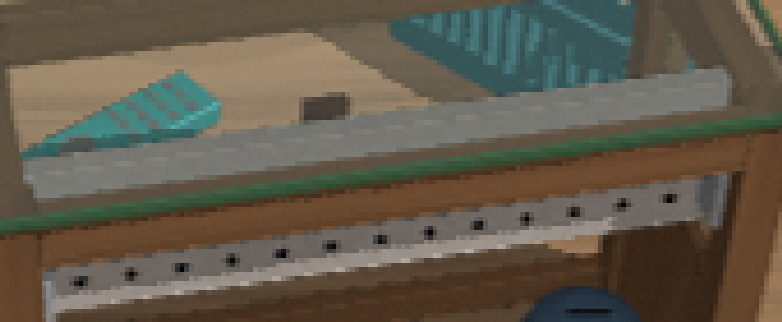

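```bash
python3 -m pendant '[[0,2,-1.8,2,0,0,-1.5],[0,4,-3.6,4,0,0,-3],[0,6,-5.4,5,0,0,-4.5],[0,7.4,-6.8,6,0,0,-6],[0,8.8,-8.1,7,0,0,-7.5],[0,10.2,-9.4,8,0,0,-9],[0,11.6,-10.7,8,0,0,-10.5],[0,13,-12,8,0,0,-12],[0,14.4,-13.3,8,0,0,-12],[0,15.8,-14.6,8,0,0,-12]]'; python3 -m pendant '[[0,1.4,-1.3,0,0,0,0],[0,2.8,-2.6,0,0,0,0],[0,4.2,-3.9,0,0,0,0],[0,5.4,-4.9,0,0,0,0],[0,5.4,-4.9,0,0,0,0],[0,5.4,-4.9,0,0,0,0],[0,5.4,-4.9,0,0,0,0]]'
python3 - <<'E'
from h import *
o=monitor.get_obs(); p,d=optics.camera('wrist'); print(o['time_s'],o['position'],o['tool_rot'],o['qpos'])
cv2.imwrite("pics/w1.png",p[:,:,::-1]); np.savez("pics/w1.npz",p=p,d=d)
import pickle; pickle.dump(o,open('pics/w1.pkl','wb'))
E
```

```text
time_s: 1.15
position: [0.5303, 0.205, 0.4953]
tool_rot: [180.0, -0.0, 99.0]
contact_force: [-0.6, 0.2, -0.5]
gripper_width: 0.0932
time_s: 1.85
position: [0.6636, 0.085, 0.4949]
tool_rot: [180.0, -0.0, 99.1]
contact_force: [-0.8, 0.3, -0.6]
gripper_width: 0.0931
1.85 [0.6636098  0.08503148 0.4949273 ] [ 1.79998466e+02 -1.22861261e-02  9.90883053e+01] [ 3.31276025e+00  2.78607681e+01  5.69753504e+01  1.24285328e-02
  9.51635919e+01 -5.77442626e+00]
```

View pics/w1.png

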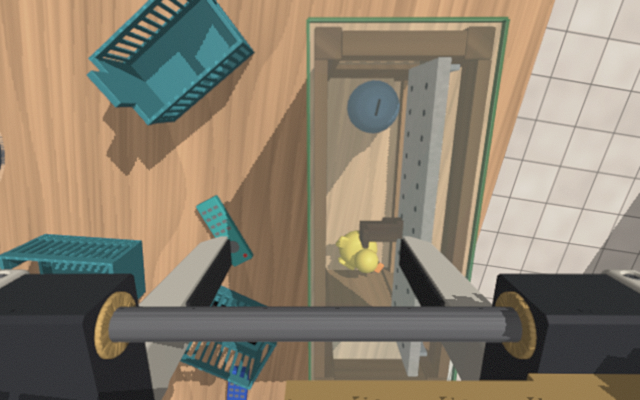

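```bash
python3 - <<'E'
from h import *; import pickle
o=pickle.load(open('pics/w1.pkl','rb'))
z=np.load("pics/w1.npz");p,d=z['p'],z['d']; w=cloud('wrist',d,o)
m=(np.abs(w[...,2]-.276)<.006)&(w[...,0]>.6)
m[230:]=0
P=w[m]; print(np.median(P[:,2]));q=w2c(P)
print('front/back/left in cab',np.percentile(q[:,0],[.5,99.5]),q[:,1].max())
for r in (40,100,160,210):
    c=np.where(m[r])[0]; print(r,c.min(),c.max(),w2c(w[r,c.min()]).round(4),w2c(w[r,c.max()]).round(4))
img=cv2.resize(p[190:280,300:440,::-1],None,fx=5.5,fy=5.5,interpolation=cv2.INTER_NEAREST)
for y in (-3,-15,-27):
  for X in ([-54,y,230],[-46,y,230],[0,y,210],[-54,y,198],[0,y,265]):
    u=proj('wrist',c2w(np.array(X)/1000),o)[0]; print(X,u.round(1))
    cv2.circle(img,tuple(int(k) for k in ((u-[300,190]+.5)*5.5)),3,(0,0,255),1)
cv2.imwrite("pics/hk3.png",img)
E
```

```text
0.27564853255377136
front/back/left in cab [-0.11475233  0.05103249] 0.2016885749220658
40 306 506 [-0.1149  0.1842  0.2758] [0.0519 0.1838 0.2753]
100 306 497 [-0.1153  0.1364  0.2767] [0.0516 0.136  0.2758]
160 307 488 [-0.1149  0.0835  0.2749] [0.0519 0.0832 0.2752]
210 307 480 [-0.1153  0.0349  0.2748] [0.0508 0.0352 0.2762]
[-54, -3, 230] [362.5 229.7]
[-46, -3, 230] [369.5 229.7]
[0, -3, 210] [405.6 223.5]
[-54, -3, 198] [358.8 220.2]
[0, -3, 265] [419.9 242.1]
[-54, -15, 230] [362.  239.6]
[-46, -15, 230] [369.1 239.6]
[0, -15, 210] [404.9 233. ]
[-54, -15, 198] [358.4 229.3]
[0, -15, 265] [418.9 252.8]
[-54, -27, 230] [361.6 249.2]
[-46, -27, 230] [368.6 249.2]
[0, -27, 210] [404.1 242.2]
[-54, -27, 198] [358.1 238.4]
[0, -27, 265] [417.9 263.3]
```

View pics/hk3.png

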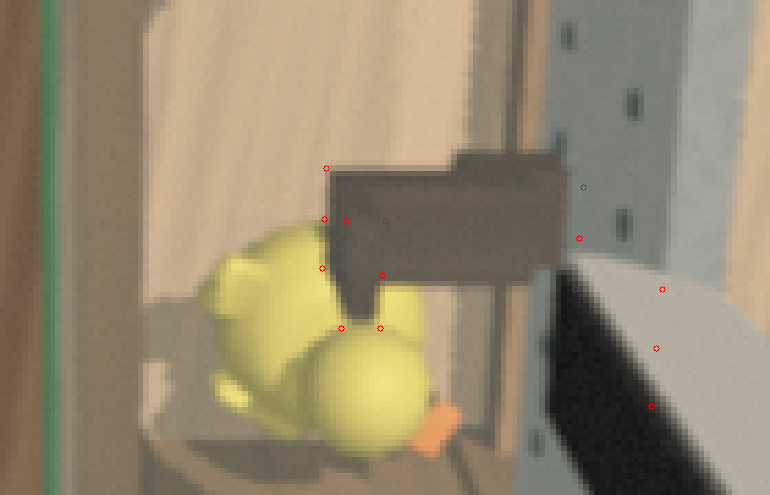

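```bash
python3 -m pendant '[[0,-0.9,-1.6,-0.3,0,0,0],[0,-1.8,-3.2,-0.6,0,0,-1],[0,-2.7,-4.8,-1,0,0,-2],[0,-3.6,-6.4,-1.5,0,0,-3],[0,-4.5,-8,-2,0,0,-4],[0,-5.4,-9.6,-2.8,0,0,-5],[0,-6.3,-11.2,-3.6,0,0,-5.5],[0,-7.2,-12.8,-4.4,0,0,-5.5],[0,-8.1,-14.4,-5.2,0,0,-5.5],[0,-9,-16.2,-6.2,0,0,-5.5]]'; python3 -m pendant '[[0,0,0,0,0,0,0],[0,0,0,0,0,0,0],[0,0,0,0,0,0,0]]'
cat >> h.py <<'E'
import pickle
def look(n,tag):
    o=monitor.get_obs(); p,d=optics.camera(n); print(round(o['time_s'],2),o['position'].round(4),o['tool_rot'].round(2),o['contact_force'].round(1),round(o['gripper_width'],4))
    cv2.imwrite(f"pics/{tag}.png",p[:,:,::-1]); np.savez(f"pics/{tag}.npz",p=p,d=d); pickle.dump(o,open(f'pics/{tag}.pkl','wb'))
    return o,p,d
E
python3 -c "
from h import *
look('wrist','w2')"
```

```text
time_s: 2.9
position: [0.4406, -0.316, 0.3429]
tool_rot: [179.9, 0.0, 71.6]
contact_force: [0.7, -1.2, -0.4]
gripper_width: 0.0927
time_s: 3.2
position: [0.4425, -0.3145, 0.3436]
tool_rot: [179.9, 0.0, 71.6]
contact_force: [-0.4, 1.0, 0.5]
gripper_width: 0.0927
3.2 [ 0.4425 -0.3145  0.3436] [1.7991e+02 2.0000e-02 7.1630e+01] [-0.4  1.   0.5] 0.0927
```

View pics/w2.png

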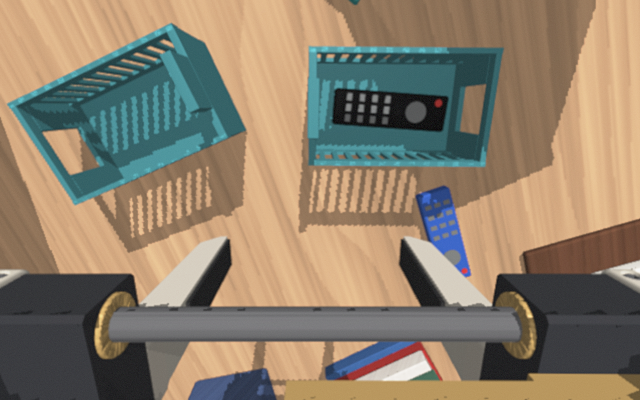

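```bash
python3 - <<'E'
from h import *
o=pickle.load(open('pics/w2.pkl','rb')); z=np.load("pics/w2.npz");p,d=z['p'],z['d']; w=cloud('wrist',d,o)
reg=np.zeros((400,640),bool); reg[30:185,285:520]=1
m=reg&(w[...,2]>.086)&(w[...,2]<.102)
P=w[m]; r=cv2.minAreaRect((P[:,:2]*1000).astype(np.float32)); print('rim',len(P),r,np.median(P[:,2]))
m=reg&(w[...,2]>.11)&(w[...,2]<.14)
P=w[m]; r=cv2.minAreaRect((P[:,:2]*1000).astype(np.float32)); print('tab',len(P),r,P.mean(0),P[:,2].max())
m=m&(w[...,2]>.129); P=w[m]; print('tabtop',len(P),cv2.minAreaRect((P[:,:2]*1000).astype(np.float32)),np.median(P[:,2]))
E
```

```text
rim 3999 ((545.0314331054688, -270.9235534667969), (111.92369079589844, 180.27688598632812), 71.16172790527344) 0.09427310217731344
tab 724 ((464.19635009765625, -243.32289123535156), (49.51279067993164, 9.627788543701172), 71.30573272705078) [ 0.46422226 -0.24300095  0.13453362] 0.1367117510419264
tabtop 724 ((464.19635009765625, -243.32289123535156), (49.51279067993164, 9.627788543701172), 71.30573272705078) 0.1345536467777841
```

```bash
python3 -m pendant '[[120,0.4,1.4,0,0,0,-0.07],[120,0.87,2.85,-0.5,0,0,-0.07],[120,0.87,2.85,-2,0,0,-0.07],[120,0.87,2.85,-3.5,0,0,-0.07],[120,0.87,2.85,-4.5,0,0,-0.07],[120,0.87,2.85,-4.5,0,0,-0.07],[120,0.87,2.85,-4.5,0,0,-0.07],[120,0.87,2.85,-4.5,0,0,-0.07]]'
python3 -c "
from h import *
look('wrist','w3')"
```

```text
time_s: 4.05
position: [0.4644, -0.2444, 0.232]
tool_rot: [179.8, 0.0, 71.2]
contact_force: [0.1, -0.3, 0.5]
gripper_width: 0.0493
4.05 [ 0.4644 -0.2444  0.232 ] [1.7984e+02 4.0000e-02 7.1230e+01] [ 0.1 -0.3  0.5] 0.0493
```

View pics/w3.png

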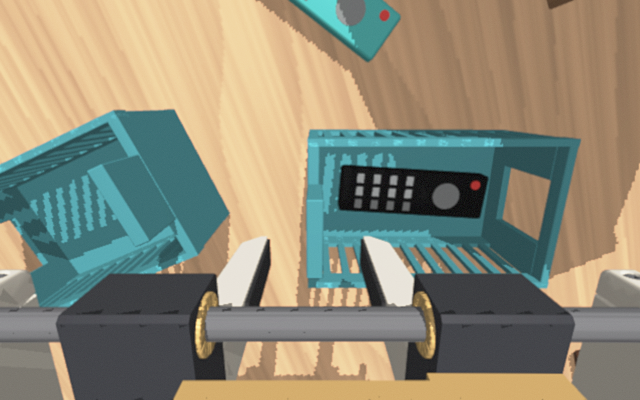

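```bash
python3 - <<'E'
from h import *
o=pickle.load(open('pics/w3.pkl','rb')); z=np.load("pics/w3.npz");p,d=z['p'],z['d']; w=cloud('wrist',d,o)
T=rpy(o['tool_rot']); q=(w-o['position'])@T
m=(w[...,2]>.06)&(w[...,2]<.15)&(np.abs(q[...,0])<.03); m[:, :]&=True
for lo,hi in((-.2,-.02),(-.02,.02)):
    k=m&(q[...,1]>lo)&(q[...,1]<hi); Q=q[k]; Z=w[k][:,2]
    print(lo,len(Q)); 
    if len(Q): i=np.argsort(-Q[:,1])[:5] if lo<-.1 else np.argsort(-Z)[:5]; print(Q[i],Z[i])
k=m&(np.abs(q[...,1])<.02)&(w[...,2]>.125); print('tab y range',np.percentile(q[k][:,1],[2,50,98]),q[k][:,0].min(),q[k][:,0].max())
E
```

```text
-0.2 5092
[[-0.00583242 -0.02489022  0.08206755]
 [ 0.00723591 -0.02491779  0.08203739]
 [ 0.00753716 -0.02499409  0.08269366]
 [-0.00320919 -0.0250558   0.08409753]
 [-0.0075266  -0.02507827  0.08299812]] [0.14981622 0.14983731 0.14918061 0.14778397 0.14888628]
-0.02 1632
[[ 0.0044916   0.00333587  0.09564365]
 [ 0.0100206   0.00216198  0.09576222]
 [ 0.00067106 -0.00365757  0.09578471]
 [ 0.01000869 -0.00071998  0.09580067]
 [-0.0031866   0.00102088  0.09587843]] [0.13631415 0.13618841 0.13615563 0.13614169 0.13607801]
tab y range [-0.00551469 -0.00073565  0.00399252] -0.023595735921205396 0.026133891236802285
```

```bash
python3 -m pendant '[[120,0,0,-0.8,0,0,0],[120,0,0,-1.6,0,0,0],[120,0,0,-2.15,0,0,0],[120,0,0,-2.15,0,0,0],[255,0,0,-2.15,0,0,0],[255,0,0,-2.15,0,0,0],[255,0,0,-2.15,0,0,0],[255,0,0,-2.15,0,0,0],[255,0,0,-2.15,0,0,0],[255,0,0,-2.15,0,0,0]]'
```

```text
time_s: 5.1
position: [0.4636, -0.2445, 0.1765]
tool_rot: [180.0, 0.0, 71.2]
contact_force: [0.5, -1.2, 0.8]
gripper_width: 0.0094
```

```bash
cat > plan.py <<'E'
# cabinet x (mm rel pegboard), z (mm above deck); sections in xz plane
import numpy as np,cv2
def box(a,b,c,d): return np.array([[a,c],[b,c],[b,d],[a,d]],float)
G=113. # grasp height in basket frame
bask={'bar':box(84,90,83,95),'low':box(84,90,0,25),'side':box(-90,90,83,95),'sidefull':box(-90,90,0,95),
 'tab':box(-90,-80,95,135)}
def grip(w=10.,g=G): return {'fin':box(-85+w/2,-85+w/2+17.5,g-19,g+65),'body':box(-85-94,-85+94,g+65,g+200)}
hook={'tip':box(-54,-46,198,230),'shank':box(-54,-9,198,210),'root':box(-24,0,186,200),'rw':box(-0.01,0,186,210)}
cab={'rail':box(-109,-97,236,270),'glass':box(-114,50,270,276)}
peg={'peg':box(0,12,170,265)}
def xf(P,bx,bz,th):
    # bar underside midpoint (87,83) at (bx,bz)
    t=np.radians(th);c,s=np.cos(t),np.sin(t); r=P-[87,83]
    return np.stack([bx+r[:,0]*c-r[:,1]*s,bz+r[:,0]*s+r[:,1]*c],1)
def segd(p,a,b):
    t=np.clip(((p-a)@(b-a))/max((b-a)@(b-a),1e-9),0,1); return np.linalg.norm(p-a-t*(b-a))
def dist(A,B):
    A32,B32=A.astype(np.float32),B.astype(np.float32)
    r,_=cv2.intersectConvexConvex(A32,B32)
    if r>0: return -np.sqrt(r)
    return min([segd(p,B[i],B[(i+1)%4]) for p in A for i in range(4)]+[segd(p,A[i],A[(i+1)%4]) for p in B for i in range(4)])
def clear(bx,bz,th,w=10.,g=G):
    o={}
    for n in ('bar','low'):
        P=xf(bask[n],bx,bz,th)
        for k,h in hook.items(): o[n,k]=dist(P,h)
    for n in ('sidefull','tab'):
        P=xf(bask[n],bx,bz,th)
        for D in (cab,peg):
            for k,h in D.items(): o[n,k]=dist(P,h)
    for n,Q in grip(w,g).items():
        P=xf(Q,bx,bz,th)
        for k,h in cab.items(): o[n,k]=dist(P,h)
    k=min(o,key=o.get); return round(o[k],1),k
if __name__=='__main__':
    for th in (18,20,22,24,26,28):
        for bz in (234,235,236,237,238):
            print(th,bz,[clear(bx,bz,th) for bx in (-60,-54,-50,-46,-42)])
E
python3 plan.py
```

```text
18 234 [(np.float64(1.3), ('sidefull', 'rail')), (np.float64(3.2), ('sidefull', 'rail')), (np.float64(3.1), ('bar', 'tip')), (np.float64(3.1), ('bar', 'tip')), (np.float64(3.3), ('bar', 'tip'))]
18 235 [(np.float64(0.4), ('sidefull', 'rail')), (np.float64(2.2), ('sidefull', 'rail')), (np.float64(3.5), ('sidefull', 'rail')), (np.float64(4.1), ('bar', 'tip')), (np.float64(4.2), ('bar', 'tip'))]
18 236 [(np.float64(-0.7), ('sidefull', 'rail')), (np.float64(1.3), ('sidefull', 'rail')), (np.float64(2.5), ('sidefull', 'rail')), (np.float64(3.8), ('sidefull', 'rail')), (np.float64(4.2), ('low', 'root'))]
18 237 [(np.float64(-2.0), ('sidefull', 'rail')), (np.float64(0.3), ('sidefull', 'rail')), (np.float64(1.6), ('sidefull', 'rail')), (np.float64(2.8), ('sidefull', 'rail')), (np.float64(3.2), ('low', 'root'))]
18 238 [(np.float64(-3.2), ('sidefull', 'rail')), (np.float64(-0.8), ('sidefull', 'rail')), (np.float64(0.6), ('sidefull', 'rail')), (np.float64(1.9), ('sidefull', 'rail')), (np.float64(2.2), ('low', 'root'))]
20 234 [(np.float64(2.5), ('sidefull', 'rail')), (np.float64(3.8), ('bar', '
[... 4085 characters left out ...]
oot')), (np.float64(0.8), ('low', 'root')), (np.float64(0.8), ('low', 'root')), (np.float64(0.8), ('low', 'root'))]
28 236 [(np.float64(5.3), ('low', 'root')), (np.float64(0.0), ('low', 'root')), (np.float64(-0.2), ('low', 'root')), (np.float64(-0.2), ('low', 'root')), (np.float64(-0.2), ('low', 'root'))]
28 237 [(np.float64(4.5), ('sidefull', 'rail')), (np.float64(-0.5), ('low', 'root')), (np.float64(-1.3), ('low', 'root')), (np.float64(-1.3), ('low', 'root')), (np.float64(-1.3), ('low', 'root'))]
28 238 [(np.float64(3.6), ('sidefull', 'rail')), (np.float64(-1.0), ('low', 'root')), (np.float64(-2.4), ('low', 'root')), (np.float64(-2.4), ('low', 'root')), (np.float64(-2.4), ('low', 'root'))]
```

```bash
cat > search.py <<'E'
from plan import *
import heapq,sys
from multiprocessing import Pool
X=np.arange(-136,-19,3.); Z=np.arange(204,243,1.); TH=np.arange(0,33,2.)
def f(i):
    return [[clear(X[i],z,t)[0] for t in TH] for z in Z]
if __name__=='__main__':
    with Pool() as p: C=np.array(p.map(f,range(len(X))))
    np.save('C.npy',C)
    def wp(start,goals):
        best={start:C[start]}; prev={}; h=[(-C[start],0,start)]; done=set()
        while h:
            b,l,u=heapq.heappop(h)
            if u in done: continue
            done.add(u)
            if u in goals: break
            for dx in(-1,0,1):
                for dz in(-2,-1,0,1,2):
                    for dt in(-1,0,1):
                        v=(u[0]+dx,u[1]+dz,u[2]+dt)
                        if v in done or min(v)<0 or v[0]>=len(X) or v[1]>=len(Z) or v[2]>=len(TH): continue
                        nb=min(-b,C[v],8.)
                        if nb>best.get(v,-99): best[v]=nb; prev[v]=u; heapq.heappush(h,(-nb,l+1,v))
        path=[u]
        while u in prev and u!=start: u=prev[u]; path.append(u)
        return path[::-1],best[path[0]]
    s=(0,int(216-204),10); 
    goals={(i,j,0) for i in range(len(X)) for j in range(len(Z)) if -40<=X[i]<=-25 and Z[j]<=216 and C[i,j,0]>1.5}
    path,b=wp(s,goals); print(b)
    for u in path: print(X[u[0]],Z[u[1]],TH[u[2]],clear(X[u[0]],Z[u[1]],TH[u[2]]))
E
time python3 search.py
```

```text
4.1
-136.0 216.0 20.0 (np.float64(29.2), ('sidefull', 'rail'))
-133.0 214.0 18.0 (np.float64(26.7), ('sidefull', 'rail'))
-130.0 212.0 16.0 (np.float64(24.4), ('sidefull', 'rail'))
-127.0 210.0 14.0 (np.float64(22.6), ('sidefull', 'rail'))
-124.0 208.0 12.0 (np.float64(21.4), ('sidefull', 'rail'))
-121.0 206.0 10.0 (np.float64(20.9), ('sidefull', 'rail'))
-118.0 204.0 8.0 (np.float64(21.2), ('sidefull', 'rail'))
-115.0 204.0 6.0 (np.float64(20.2), ('sidefull', 'rail'))
-112.0 204.0 4.0 (np.float64(19.8), ('sidefull', 'rail'))
-109.0 204.0 4.0 (np.float64(19.8), ('sidefull', 'rail'))
-106.0 204.0 6.0 (np.float64(19.8), ('sidefull', 'rail'))
-103.0 206.0 8.0 (np.float64(17.7), ('sidefull', 'rail'))
-100.0 208.0 10.0 (np.float64(15.7), ('sidefull', 'rail'))
-97.0 210.0 12.0 (np.float64(13.6), ('sidefull', 'rail'))
-94.0 212.0 14.0 (np.float64(12.0), ('sidefull', 'rail'))
-91.0 214.0 16.0 (np.float64(10.8), ('sidefull', 'rail'))
-88.0 216.0 18.0 (np.float64(9.8), ('sidefull', 'rail'))
-85.0 218.0 20.0 (np.float64(9.0), ('sidefull', 'rail'))
-82.0 220.0 22.0 (np.float64(8.5), ('sidefull',
[... 569 characters left out ...]
-49.0 236.0 20.0 (np.float64(4.2), ('low', 'root'))
-46.0 235.0 18.0 (np.float64(4.1), ('bar', 'tip'))
-43.0 235.0 18.0 (np.float64(4.1), ('bar', 'tip'))
-40.0 234.0 16.0 (np.float64(4.4), ('bar', 'tip'))
-37.0 232.0 14.0 (np.float64(6.2), ('bar', 'tip'))
-37.0 230.0 12.0 (np.float64(5.8), ('bar', 'tip'))
-37.0 228.0 10.0 (np.float64(5.5), ('bar', 'tip'))
-37.0 226.0 8.0 (np.float64(5.4), ('bar', 'tip'))
-37.0 224.0 6.0 (np.float64(5.3), ('bar', 'tip'))
-37.0 222.0 4.0 (np.float64(5.4), ('bar', 'tip'))
-37.0 220.0 2.0 (np.float64(5.6), ('bar', 'tip'))
-37.0 218.0 0.0 (np.float64(6.0), ('bar', 'tip'))
-37.0 216.0 0.0 (np.float64(6.0), ('bar', 'tip'))
real	2m19.613s
user	7m54.526s
sys	0m0.124s
```

```bash
python3 -m pendant '[[255,0,0,0.2,0,0,0],[255,0,0,0.5,0,0,0],[255,0,0,0.9,0,0,0],[255,0,0,1.3,0,0,0],[255,0,0,1.7,0,0,0],[255,0,0,2.1,0,0,0],[255,0,0,2.4,0,0,0],[255,0,0,2.4,0,0,0],[255,0,0,2.4,0,0,0]]'
python3 - <<'E'
from h import *
look('wrist','w4'); look('scene','s4')
E
```

```text
time_s: 6.0
position: [0.4634, -0.2444, 0.2363]
tool_rot: [-180.0, -0.0, 71.2]
contact_force: [0.0, -0.2, -3.4]
gripper_width: 0.0096
6.0 [ 0.4634 -0.2444  0.2363] [-180.     -0.     71.19] [ 0.  -0.2 -3.4] 0.0096
6.05 [ 0.4633 -0.2443  0.236 ] [-1.7996e+02 -1.0000e-02  7.1190e+01] [ 0.3 -0.5 -2.6] 0.01
```

View pics/w4.png

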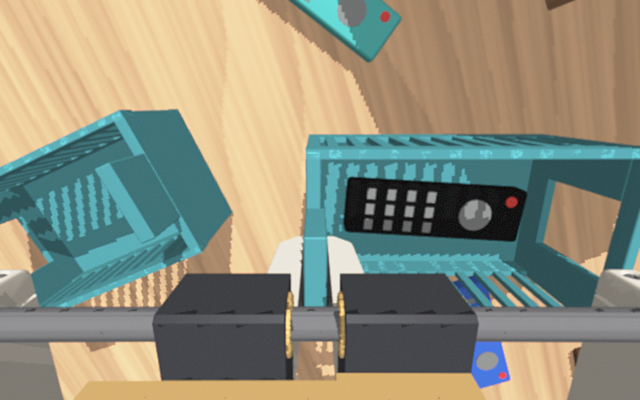

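View pics/s4.png

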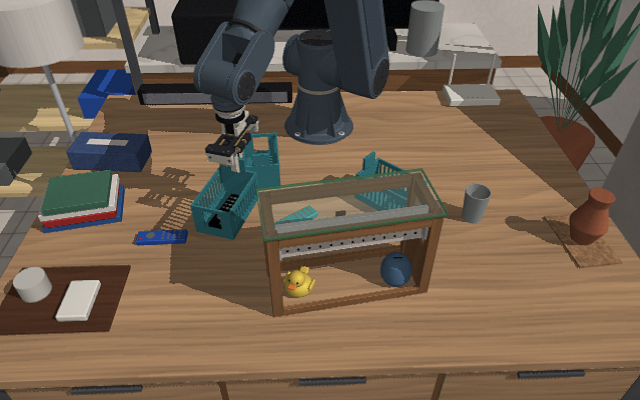

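```bash
cat >> h.py <<'E'
GT=np.array([-.0856,-.0011,.1765]) # TCP in basket frame
Rtb=np.array([[0,1,0],[1,0,0],[0,0,-1.]]) # columns: tool axes x,y,z in basket frame (tool x=+y_b, tool y=+x_b, tool z=-z_b)
def inhand(tag,tol=.008):
    """in-hand sag: rim top plane in nominal basket frame"""
    o=pickle.load(open(f'pics/{tag}.pkl','rb')); z=np.load(f"pics/{tag}.npz");p,d=z['p'].astype(int),z['d']; w=cloud('wrist',d,o)
    q=(w-o['position'])@rpy(o['tool_rot']); b=q@Rtb.T+GT
    teal=(p[...,1]>p[...,0]+25)&(p[...,2]>p[...,0]+25)
    m=teal&(np.abs(b[...,2]-.095)<tol)&(np.abs(np.abs(b[...,1])-.053)<.006)&(b[...,0]>-.09)&(b[...,0]<.1)
    P=b[m]
    for _ in range(4):
        A=np.c_[P[:,0]+.085,np.ones(len(P))]; c=np.linalg.lstsq(A,P[:,2],rcond=None)[0]; r=P[:,2]-A@c
        P=P[np.abs(r)<max(2*np.std(r),.0008)]
    print(len(P),'pitch slope deg (+=nose up)',np.degrees(np.arctan(c[0])).round(2),'z at tab',c[1].round(4),'x range',P[:,0].min().round(3),P[:,0].max().round(3),'y',np.percentile(P[:,1],[1,99]).round(4))
    return b,m
E
python3 - <<'E'
from h import *
b,m=inhand('w4')
z=np.load('pics/w4.npz');d=z['d']
for r in (137,142,147,150,154): print(r,b[r,320:640:50].round(4).tolist())
E
```

```text
3412 pitch slope deg (+=nose up) -0.05 z at tab 0.0945 x range -0.09 0.075 y [0.0484 0.0555]
137 [[-0.0822, 0.0548, 0.0232], [-0.0472, 0.0549, 0.0252], [-0.0113, 0.0546, 0.0221], [0.0239, 0.0545, 0.0225], [0.0566, 0.0548, 0.0263], [0.0872, 0.0551, 0.0313], [0.2034, 0.0465, -0.0594]]
142 [[-0.0821, 0.0509, 0.0202], [-0.0491, 0.0527, 0.0374], [-0.0187, 0.0537, 0.0466], [0.0108, 0.0541, 0.0513], [0.0414, 0.0541, 0.052], [0.0713, 0.0541, 0.0531], [0.2059, 0.0416, -0.0608]]
147 [[-0.0831, 0.0553, 0.0853], [-0.0573, 0.0556, 0.0878], [-0.031, 0.0553, 0.086], [-0.0047, 0.0552, 0.0853], [0.0205, 0.0553, 0.0866], [0.0466, 0.0552, 0.0861], [0.068, 0.0556, 0.0906]]
150 [[-0.0832, 0.0551, 0.0959], [-0.0585, 0.055, 0.0952], [-0.0337, 0.055, 0.095], [-0.0087, 0.0548, 0.0942], [0.0154, 0.0549, 0.0953], [0.0409, 0.0547, 0.0939], [0.0653, 0.0546, 0.094]]
154 [[-0.0832, 0.053, 0.0945], [-0.0584, 0.053, 0.0949], [-0.0338, 0.0531, 0.0956], [-0.0081, 0.0527, 0.0935], [0.0161, 0.0528, 0.0946], [0.0412, 0.0527, 0.0941], [0.0656, 0.0526, 0.0943]]
```

```bash
cat >> h.py <<'E'
HY=-14.5
def tgt(bx,bz,th,by=HY):
    Rb=Rc@rpy([0,-th,0])
    bar=c2w(np.array([bx,by,bz])/1000)
    pos=bar+Rb@(GT-np.array([.087,0,.083])); return pos,Rb@Rtb
def delta(*kps):
    o=monitor.get_obs(); p0=o['position'];R0=rpy(o['tool_rot'])
    print('t',round(o['time_s'],2),'F',o['contact_force'].round(1))
    for k in kps:
        p,Rt=tgt(*k); print(k,((p-p0)/.025).round(2),(np.degrees(R.from_matrix(Rt@R0.T).as_rotvec())/5).round(2),p.round(4))
def state():
    o=monitor.get_obs(); Rb=rpy(o['tool_rot'])@Rtb.T
    bar=w2c(o['position']-Rb@(GT-np.array([.087,0,.083])))*1000
    e=R.from_matrix(Rc.T@Rb).as_euler('ZYX',degrees=True)
    print('t',round(o['time_s'],2),'bar cab',bar.round(1),'yaw,pitchup,roll',(e*[1,-1,1]).round(2),'F',o['contact_force'].round(1),'T',o['torque'].round(2),'w',round(o['gripper_width'],4))
E
python3 -c "
from h import *
state(); delta((-190,243,0),(-190,206,6),(-150,206,6))"
```

```text
t 6.1 bar cab [-204.3 -318.7  142.2] yaw,pitchup,roll [-2.791e+01 -5.000e-02  1.000e-02] F [ 0.3 -0.3 -3.3] T [-0.02  0.28 -0.01] w 0.0097
t 6.1 F [ 0.3 -0.3 -3.3]
(-190, 243, 0) [-1.62  8.79  4.03] [-0.   -0.01  5.58] [ 0.4227 -0.0247  0.3365]
(-190, 206, 6) [-1.97  8.73  1.8 ] [-0.11 -1.22  5.58] [ 0.414  -0.026   0.2809]
(-150, 206, 6) [-0.39  8.98  1.8 ] [-0.11 -1.22  5.58] [ 0.4535 -0.0197  0.2809]
```

```bash
python3 -m pendant '[[255,0,0,0.6,0,0,0],[255,0,0,1.4,0,0,0],[255,0,0,2.2,0,0,0],[255,0,0.4,3,0,0,0.2],[255,-0.2,1,3.6,0,0,0.6],[255,-0.4,1.8,4,0,0,1.1],[255,-0.6,2.6,4,0,0,1.7],[255,-0.8,3.5,4,0,0,2.3],[255,-1,4.4,4,0,0,2.9],[255,-1.2,5.3,4,0,0,3.5]]'; python3 -m pendant '[[255,-0.1,0.9,0,0,0,0.6],[255,-0.2,1.8,0,0,0,1.1],[255,-0.3,2.5,0,0,0,1.6],[255,-0.4,3.1,0,0,0,1.9],[255,-0.42,3.4,0,0,0,2.08],[255,-0.42,3.49,0,0,0,2.08],[255,-0.42,3.49,0,0,0,2.08],[255,-0.42,3.49,0,0,0,2.08]]'
python3 -c "
from h import *
state(); delta((-190,243,0),(-150,206,6),(-108,205,6)); look('wrist','w5'); inhand('w5'); look('scene','s5')"
```

```text
time_s: 7.1
position: [0.4331, -0.111, 0.3359]
tool_rot: [-180.0, -0.0, 88.8]
contact_force: [-0.1, -0.2, -3.0]
gripper_width: 0.0101
time_s: 7.9
position: [0.4231, -0.0251, 0.3362]
tool_rot: [-180.0, 0.0, 99.0]
contact_force: [-0.2, 0.6, -3.7]
gripper_width: 0.01
t 7.9 bar cab [-189.7  -15.2  242.7] yaw,pitchup,roll [-0.05 -0.01 -0.01] F [-0.2  0.6 -3.7] T [-0.11  0.22  0.03] w 0.01
t 7.9 F [-0.2  0.6 -3.7]
(-190, 243, 0) [-0.02  0.02  0.01] [ 0.   -0.    0.01] [ 0.4227 -0.0247  0.3365]
(-150, 206, 6) [ 1.22  0.22 -2.21] [ 0.19 -1.19  0.01] [ 0.4535 -0.0197  0.2809]
(-108, 205, 6) [ 2.87  0.48 -2.25] [ 0.19 -1.19  0.01] [ 0.495  -0.0131  0.2799]
7.9 [ 0.4231 -0.0251  0.3362] [-1.7999e+02  1.0000e-02  9.9050e+01] [-0.2  0.6 -3.7] 0.01
3427 pitch slope deg (+=nose up) -0.01 z at tab 0.0945 x range -0.09 0.075 y [0.0485 0.0556]
7.95 [ 0.4231 -0.0251  0.3363] [-179.99    0.     99.04] [-0.2  0.  -2.4] 0.0097
```

View pics/w5.png

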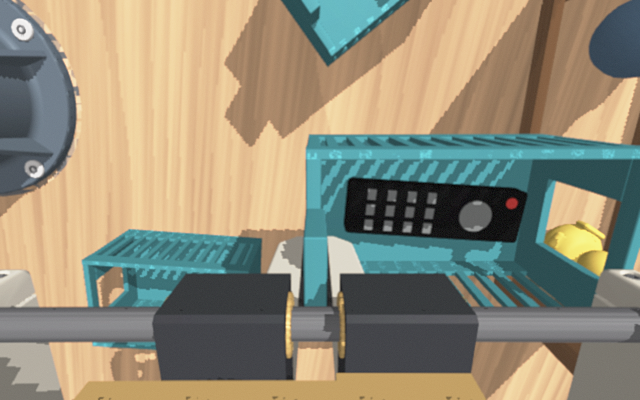

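View pics/s5.png

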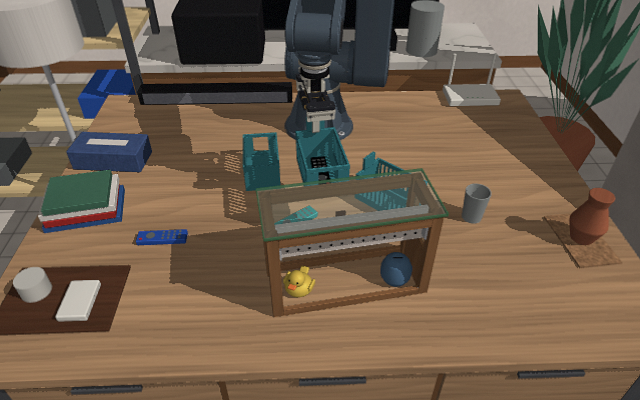

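```bash
python3 -m pendant '[[255,0.2,0,-0.5,0.03,-0.2,0],[255,0.4,0.05,-1,0.06,-0.4,0],[255,0.6,0.1,-1.4,0.1,-0.6,0],[255,0.8,0.15,-1.8,0.13,-0.8,0],[255,1,0.2,-2.1,0.16,-1,0],[255,1.22,0.22,-2.21,0.19,-1.19,0.01],[255,1.22,0.22,-2.21,0.19,-1.19,0.01],[255,1.22,0.22,-2.21,0.19,-1.19,0.01]]'
python3 -c "
from h import *
state(); look('wrist','w6'); delta((-130,205,6),(-108,205,6),(-98,209,10),(-85,218,20))"
```

```text
time_s: 8.8
position: [0.4536, -0.0193, 0.2813]
tool_rot: [174.0, 0.0, 99.1]
contact_force: [-0.1, 0.6, -1.9]
gripper_width: 0.0101
t 8.8 bar cab [-149.9  -14.1  206.4] yaw,pitchup,roll [ 0.03  6.01 -0.01] F [-0.1  0.6 -1.9] T [-0.14  0.4   0.03] w 0.0101
8.8 [ 0.4536 -0.0193  0.2813] [1.7399e+02 1.0000e-02 9.9130e+01] [-0.1  0.6 -1.9] 0.0101
t 8.85 F [ 0.3 -0.7 -2. ]
(-130, 205, 6) [ 0.79  0.11 -0.06] [ 0.    0.01 -0.01] [ 0.4733 -0.0166  0.2799]
(-108, 205, 6) [ 1.66  0.25 -0.06] [ 0.    0.01 -0.01] [ 0.495  -0.0131  0.2799]
(-98, 209, 10) [ 1.86  0.28 -0.41] [ 0.13 -0.78 -0.01] [ 0.5001 -0.0123  0.2711]
(-85, 218, 20) [ 2.06  0.31 -1.38] [ 0.45 -2.76 -0.01] [ 0.5051 -0.0115  0.2468]
```

View pics/w6.png

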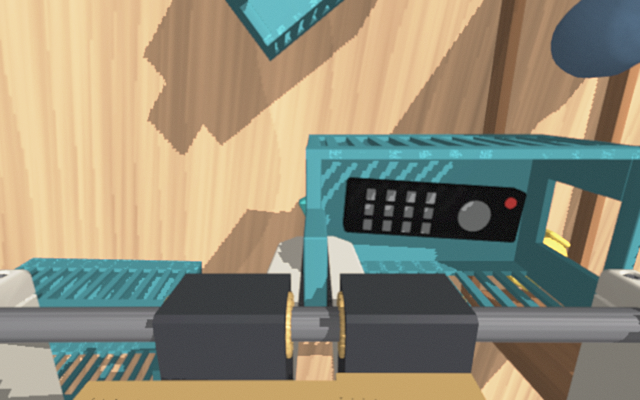

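```bash
python3 -m pendant '[[255,0.4,0.05,-0.03,0,0,0],[255,0.8,0.11,-0.06,0,0,0],[255,1.2,0.18,-0.06,0,0,0],[255,1.66,0.25,-0.06,0,0,0],[255,1.76,0.27,-0.2,0.06,-0.4,0],[255,1.86,0.28,-0.41,0.13,-0.78,0],[255,1.92,0.29,-0.7,0.23,-1.4,0],[255,1.99,0.3,-1.05,0.34,-2.1,0],[255,2.06,0.31,-1.38,0.45,-2.76,0],[255,2.06,0.31,-1.38,0.45,-2.76,0]]'; python3 -m pendant '[[255,0,0,0,0,0,0],[255,0,0,0,0,0,0]]'
python3 -c "
from h import *
state(); look('wrist','w7');inhand('w7');look('scene','s7'); look('top','t7'); state(); delta((-85,218,20),(-78,223,25),(-70,228,30),(-62,233,29))"
```

```text
time_s: 9.85
position: [0.5047, -0.0112, 0.2454]
tool_rot: [160.1, -0.1, 99.1]
contact_force: [0.2, -0.3, -3.2]
gripper_width: 0.0099
time_s: 10.05
position: [0.5056, -0.0114, 0.2471]
tool_rot: [160.0, -0.0, 99.2]
contact_force: [-0.4, 0.2, -3.2]
gripper_width: 0.0102
t 10.05 bar cab [-84.5 -14.3 218.2] yaw,pitchup,roll [ 0.05 19.98  0.02] F [-0.4  0.2 -3.2] T [-0.15  0.65 -0.  ] w 0.0102
10.05 [ 0.5056 -0.0114  0.2471] [ 1.6002e+02 -2.0000e-02  9.9150e+01] [-0.4  0.2 -3.2] 0.0102
3433 pitch slope deg (+=nose up) -0.05 z at tab 0.0947 x range -0.09 0.075 y [0.0485 0.0556]
10.1 [ 0.5055 -0.0114  0.2471] [ 1.600e+02 -1.000e-02  9.916e+01] [-0.3  0.3 -3.6] 0.01
10.15 [ 0.5054 -0.0114  0.247 ] [ 1.600e+02 -1.000e-02  9.916e+01] [-0.3 -0.1 -2.7] 0.0099
t 10.2 bar cab [-84.8 -14.3 218.2] yaw,pitchup,roll [5.000e-02 2.001e+01 2.000e-02] F [-0.1  0.1 -3.7] T [-0.17  0.71  0.01] w 0.0099
t 10.2 F [-0.1  0.1 -3.7]
(-85, 218, 20) [-0.01 -0.   -0.  ] [-0.    0.   -0.01] [ 0.5051 -0.0115  0.2468]
(-78, 223, 25) [ 0.2   0.03 -0.49] [ 0.16 -0.99 -0.01] [ 0.5103 -0.0106  0.2348]
(-70, 228, 30) [ 0.5   0.08 -0.97] [ 0.31 -1.97 -0.01] [ 0.5179 -0.0094  0.2227]
(-62, 233, 29) [ 0.82  0.13 -0.63] [ 0.28 -1.78 -0.01] [ 0.5257 -0.0082  0.2311]
```

View pics/w7.png

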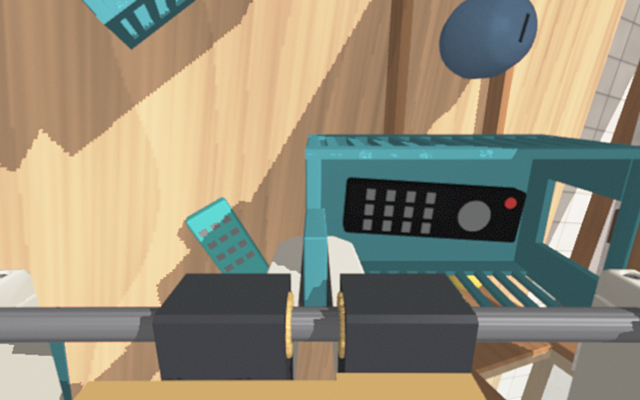

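View pics/s7.png

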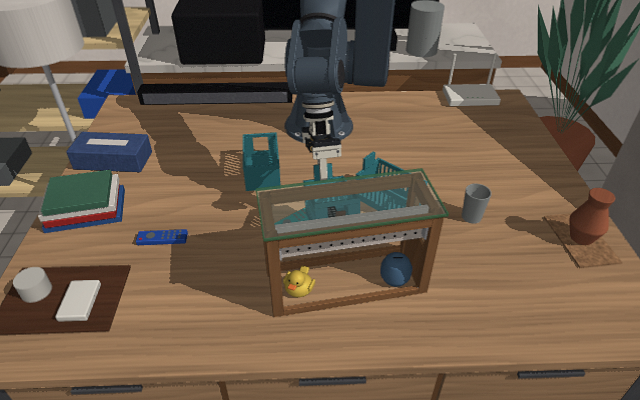

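View pics/t7.png

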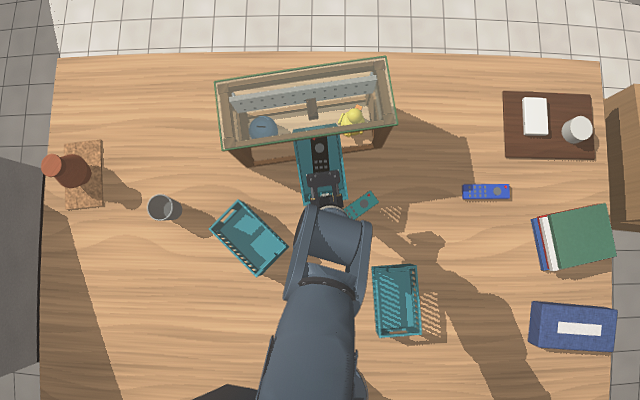

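```bash
cat >> h.py <<'E'
def overlay(tag,n,out,crop,s):
    o=pickle.load(open(f'pics/{tag}.pkl','rb')); p=np.load(f"pics/{tag}.npz")['p']
    y0,y1,x0,x1=crop
    img=cv2.resize(p[y0:y1,x0:x1,::-1],None,fx=s,fy=s,interpolation=cv2.INTER_CUBIC)
    Rb=rpy(o['tool_rot'])@Rtb.T; ob=o['position']-Rb@GT
    def dr(X,c):
        U=proj(n,X,o); U=((U-[x0,y0]+.5)*s).round().astype(int)
        for u in U: cv2.circle(img,tuple(int(k) for k in u),3,c,1)
    dr(ob+np.array([[90,-55,95],[90,55,95],[90,25,95],[90,-25,95],[84,-25,95],[84,25,95]])/1000@Rb.T,(0,0,255))
    dr(c2w(np.array([[x,HY+y,230] for x in(-54,-46) for y in (-12,12)])/1000),(0,255,0))
    dr(c2w(np.array([[-114,y,276] for y in (-60,0,50)]+[[-97,y,236] for y in (-100,60)])/1000),(255,0,255))
    cv2.imwrite(f'pics/{out}.png',img)
E
python3 -c "
from h import *
overlay('t7','top','t7o',(60,200,270,390),5)
overlay('s7','scene','s7o',(180,260,270,410),5)"
```

```text
(no output)
```

View pics/t7o.png

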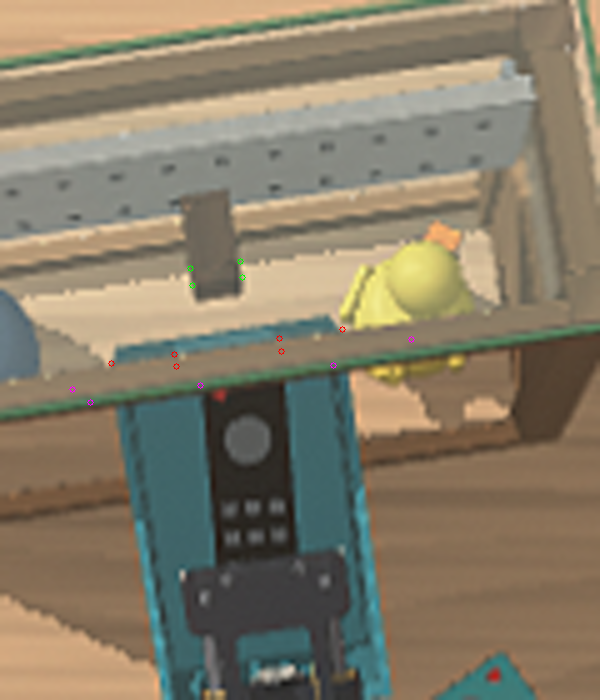

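View pics/s7o.png

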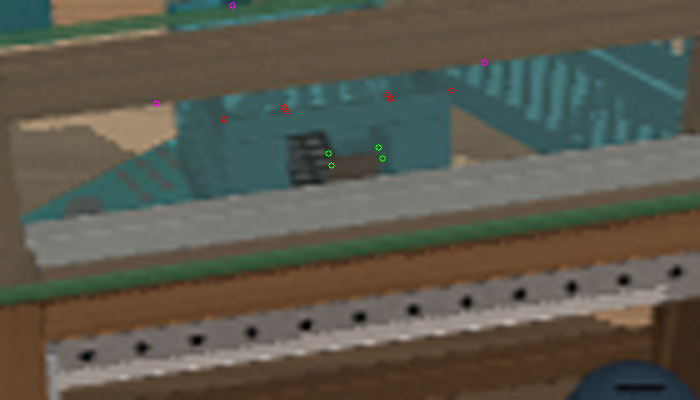

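```bash
python3 -m pendant '[[255,0.07,0.01,-0.16,0.05,-0.33,0],[255,0.14,0.02,-0.33,0.1,-0.66,0],[255,0.2,0.03,-0.49,0.16,-0.99,0],[255,0.3,0.05,-0.65,0.21,-1.3,0],[255,0.4,0.06,-0.81,0.26,-1.65,0],[255,0.5,0.08,-0.97,0.31,-1.97,0],[255,0.6,0.1,-0.87,0.31,-1.95,0],[255,0.7,0.11,-0.75,0.3,-1.88,0],[255,0.82,0.13,-0.63,0.28,-1.78,0],[255,0.82,0.13,-0.63,0.28,-1.78,0]]'; python3 -m pendant '[[255,0,0,0,0,0,0],[255,0,0,0,0,0,0]]'
python3 -c "
from h import *
state(); look('wrist','w8');inhand('w8');look('scene','s8'); look('top','t8'); state(); delta((-62,233,29),(-58,235,26),(-54,236,23.5),(-50,236,21),(-46,235.5,19),(-42,235,18)); overlay('s8','scene','s8o',(180,260,270,410),5);overlay('t8','top','t8o',(60,200,270,390),5)"
```

```text
time_s: 11.2
position: [0.5263, -0.0082, 0.2318]
tool_rot: [151.0, 0.0, 99.2]
contact_force: [-0.5, -0.2, -3.5]
gripper_width: 0.01
time_s: 11.4
position: [0.5254, -0.0081, 0.2308]
tool_rot: [151.0, 0.0, 99.2]
contact_force: [-0.3, -0.2, -3.1]
gripper_width: 0.01
t 11.4 bar cab [-62.3 -14.2 232.7] yaw,pitchup,roll [ 0.05 29.   -0.  ] F [-0.3 -0.2 -3.1] T [-0.15  0.88  0.  ] w 0.01
11.4 [ 0.5254 -0.0081  0.2308] [151.     0.    99.15] [-0.3 -0.2 -3.1] 0.01
3126 pitch slope deg (+=nose up) -0.07 z at tab 0.0948 x range -0.09 0.06 y [0.0483 0.0555]
11.45 [ 0.5253 -0.0081  0.2307] [151.01  -0.    99.15] [-0.   1.1 -4.6] 0.01
11.5 [ 0.5254 -0.0082  0.2307] [151.     0.    99.14] [-0.2  0.4 -2.3] 0.0096
t 11.55 bar cab [-62.3 -14.3 232.6] yaw,pitchup,roll [ 0.04 29.   -0.  ] F [-0.  -0.2 -2.9] T [-0.17  0.84 -0.01] w 0.01
t 11.55 F [-0.  -0.2 -2.9]
(-62, 233, 29) [0.01 0.   0.01] [ 0.   -0.   -0.01] [ 0.5257 -0.0082  0.2311]
(-58, 235, 26) [0.18 0.03 0.51] [-0.1   0.59 -0.01] [ 0.5298 -0.0075  0.2434]
(-54, 236, 23.5) [0.36 0.06 0.89] [-0.17  1.09 -0.01] [ 0.5343 -0.0068  0.2529]
(-50, 236, 21) [0.55 0.09 1.23] [-0.25  1.58 -0.01] [ 0.5392 -0.006   0.2614]
(-46, 235.5, 19) [0.75 0.12 1.48] [-0.32  1.97 -0.01] [ 0.5441 -0.0052  0.2677]
(-42, 235, 18) [0.93 0.15 1.59] [-0.35  2.17 -0.01] [ 0.5487 -0.0045  0.2706]
```

View pics/s8o.png

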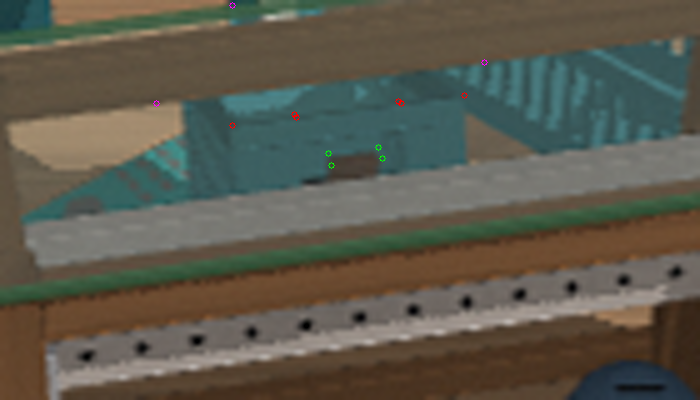

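View pics/t8o.png

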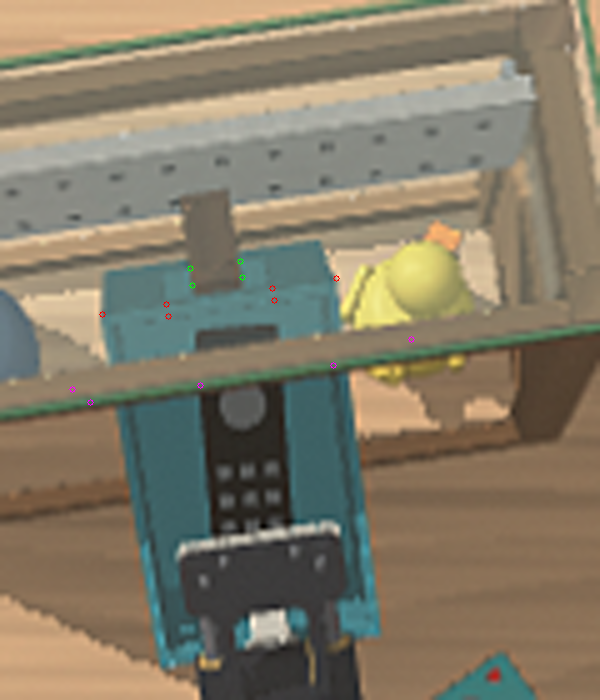

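View pics/w8.png

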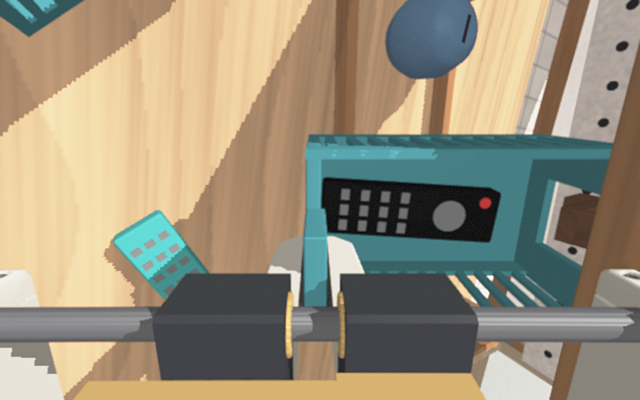

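```bash
python3 -m pendant '[[255,0.09,0.01,0.25,-0.05,0.3,0],[255,0.18,0.03,0.51,-0.1,0.59,0],[255,0.27,0.04,0.7,-0.14,0.84,0],[255,0.36,0.06,0.89,-0.17,1.09,0],[255,0.45,0.07,1.06,-0.21,1.33,0],[255,0.55,0.09,1.23,-0.25,1.58,0],[255,0.65,0.1,1.36,-0.28,1.78,0],[255,0.75,0.12,1.48,-0.32,1.97,0],[255,0.84,0.13,1.54,-0.34,2.08,0],[255,0.93,0.15,1.59,-0.35,2.17,0]]'; python3 -m pendant '[[255,0,0,0,0,0,0],[255,0,0,0,0,0,0]]'
python3 -c "
from h import *
state(); look('wrist','w9');inhand('w9'); look('top','t9'); look('scene','s9');state(); delta((-42,235,18),(-38,232,14.5),(-36,224,6),(-36,217,0)); overlay('t9','top','t9o',(60,200,270,390),5);overlay('s9','scene','s9o',(180,260,270,410),5)"
```

```text
time_s: 12.55
position: [0.5489, -0.0044, 0.2705]
tool_rot: [162.0, 0.0, 99.1]
contact_force: [-0.9, -0.1, -2.7]
gripper_width: 0.0097
time_s: 12.75
position: [0.5486, -0.0044, 0.2703]
tool_rot: [162.0, 0.0, 99.2]
contact_force: [-1.3, -0.5, -2.7]
gripper_width: 0.0101
t 12.75 bar cab [-42.  -14.2 234.8] yaw,pitchup,roll [ 0.05 18.01 -0.  ] F [-1.3 -0.5 -2.7] T [-0.14  0.61 -0.01] w 0.0101
12.75 [ 0.5486 -0.0044  0.2703] [161.99   0.    99.15] [-1.3 -0.5 -2.7] 0.0101
2500 pitch slope deg (+=nose up) -0.05 z at tab 0.0947 x range -0.09 0.031 y [0.048  0.0555]
12.8 [ 0.5486 -0.0044  0.2703] [161.99   0.    99.15] [ 0.2 -0.2 -2.9] 0.0098
12.85 [ 0.5486 -0.0044  0.2704] [161.99   0.    99.14] [-0.1  0.4 -4.2] 0.0095
t 12.9 bar cab [-42.1 -14.3 234.9] yaw,pitchup,roll [ 5.000e-02  1.802e+01 -1.000e-02] F [ 0.5  0.2 -2.8] T [-0.13  0.66 -0.02] w 0.01
t 12.9 F [ 0.5  0.2 -2.8]
(-42, 235, 18) [ 0.   -0.    0.01] [ 0.    0.   -0.01] [ 0.5487 -0.0045  0.2706]
(-38, 232, 14.5) [0.26 0.04 0.35] [-0.11  0.69 -0.01] [ 0.5551 -0.0034  0.2793]
(-36, 224, 6) [0.7  0.11 1.14] [-0.38  2.37 -0.01] [ 0.5661 -0.0017  0.2989]
(-36, 217, 0) [1.05 0.16 1.6 ] [-0.57  3.56 -0.01] [ 5.748e-01 -3.000e-04  3.105e-01]
```

View pics/t9o.png

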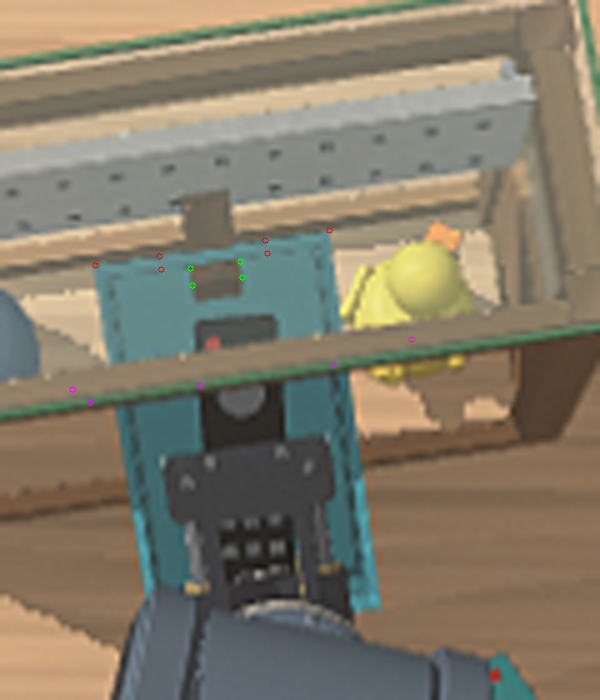

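View pics/w9.png

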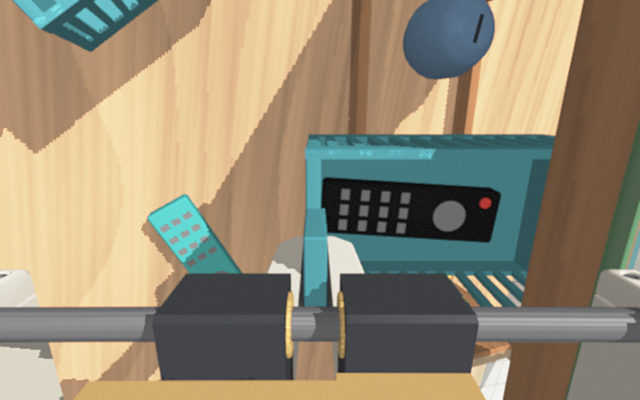

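View pics/s9o.png

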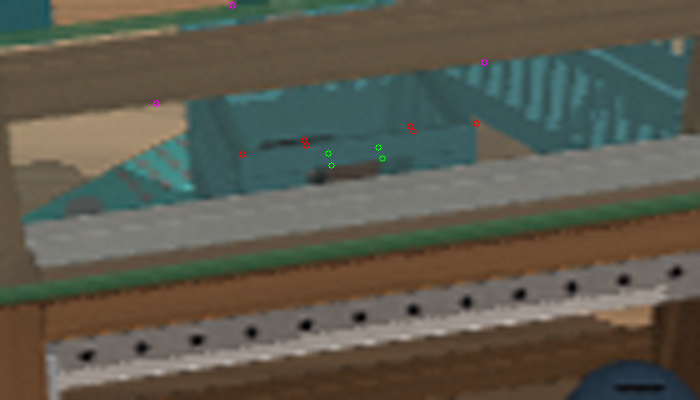

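```bash
python3 -m pendant '[[255,0.13,0.02,0.18,-0.05,0.35,0],[255,0.26,0.04,0.35,-0.11,0.69,0],[255,0.37,0.06,0.55,-0.18,1.1,0],[255,0.48,0.08,0.75,-0.25,1.55,0],[255,0.59,0.1,0.95,-0.31,1.95,0],[255,0.7,0.11,1.14,-0.38,2.37,0],[255,0.82,0.13,1.3,-0.44,2.77,0],[255,0.94,0.15,1.45,-0.5,3.17,0],[255,1.05,0.16,1.6,-0.57,3.56,0],[255,1.05,0.16,1.6,-0.57,3.56,0]]'; python3 -m pendant '[[255,0,0,0,0,0,0],[255,0,0,0,0,0,0]]'
python3 -c "
from h import *
from plan import clear
print([clear(x,z,t,10.,112.) for x,z,t in((-38,232,14.5),(-36,224,6),(-36,217,0),(-36,214,0),(-12,214,0),(-5,213,0),(-5,203,0))])
state(); look('wrist','w10');inhand('w10'); look('top','t10'); look('scene','s10');state(); delta((-36,214,0),(-20,214,0),(-12,214,0),(-5,214,0)); overlay('t10','top','t10o',(60,200,270,390),5);overlay('s10','scene','s10o',(180,260,270,410),5)"
```

```text
time_s: 13.9
position: [0.5756, -0.0004, 0.3107]
tool_rot: [180.0, 0.0, 99.2]
contact_force: [0.5, 0.3, -2.5]
gripper_width: 0.0098
time_s: 14.1
position: [0.5747, -0.0004, 0.3103]
tool_rot: [180.0, -0.0, 99.1]
contact_force: [-0.1, 0.3, -3.1]
gripper_width: 0.0095
[(np.float64(5.2), ('bar', 'tip')), (np.float64(6.3), ('sidefull', 'rail')), (np.float64(7.0), ('bar', 'tip')), (np.float64(4.0), ('bar', 'shank')), (np.float64(4.0), ('bar', 'shank')), (np.float64(2.0), ('sidefull', 'peg')), (np.float64(1.0), ('bar', 'shank'))]
t 14.1 bar cab [-36.1 -14.4 216.9] yaw,pitchup,roll [0.05 0.02 0.01] F [-0.1  0.3 -3.1] T [-0.09  0.38 -0.01] w 0.0095
14.1 [ 5.747e-01 -4.000e-04  3.103e-01] [ 1.7998e+02 -1.0000e-02  9.9150e+01] [-0.1  0.3 -3.1] 0.0095
2239 pitch slope deg (+=nose up) -0.06 z at tab 0.0945 x range -0.09 0.02 y [0.048  0.0556]
14.15 [ 5.747e-01 -4.000e-04  3.104e-01] [ 1.7998e+02 -1.0000e-02  9.9150e+01] [ 0.7 -0.1 -3.1] 0.0099
14.2 [ 5.748e-01 -4.000e-04  3.104e-01] [ 1.7999e+02 -1.0000e-02  9.9140e+01] [-0.4  0.  -3.3] 0.0102
t 14.25 bar cab [-36.  -14.5 217. ] yaw,pitchup,roll [0.04 0.01 0.01] F [-0.6  0.5 -3.2] T [-0.11  0.29  0.03] w 0.0097
t 14.25 F [-0.6  0.5 -3.2]
(-36, 214, 0) [-0.    0.01 -0.12] [-0.    0.   -0.01] [ 5.748e-01 -3.000e-04  3.075e-01]
(-20, 214, 0) [ 0.63  0.11 -0.12] [-0.    0.   -0.01] [0.5906 0.0022 0.3075]
(-12, 214, 0) [ 0.95  0.16 -0.12] [-0.    0.   -0.01] [0.5985 0.0035 0.3075]
(-5, 214, 0) [ 1.22  0.2  -0.12] [-0.    0.   -0.01] [0.6054 0.0046 0.3075]
```

View pics/t10o.png

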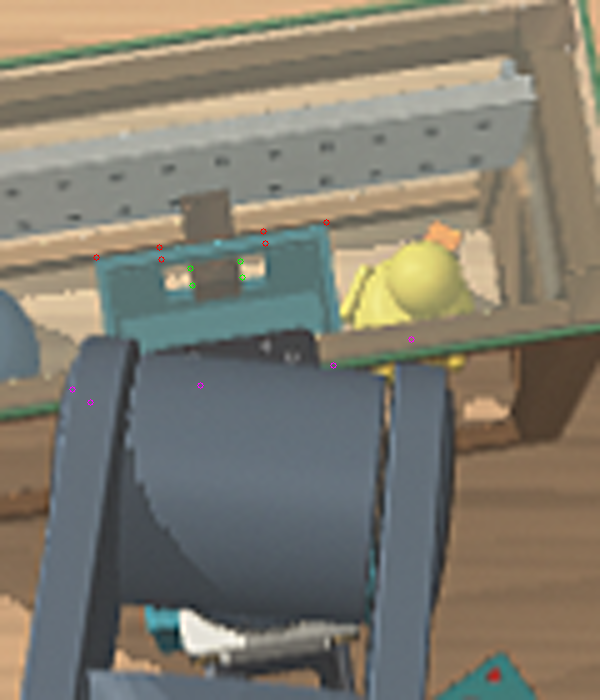

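View pics/s10o.png

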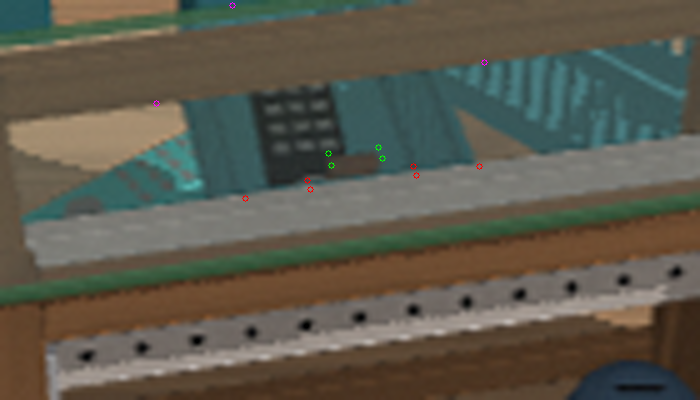

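```bash
python3 -m pendant '[[255,0.15,0.02,-0.12,0,0,0],[255,0.32,0.05,-0.12,0,0,0],[255,0.48,0.08,-0.12,0,0,0],[255,0.63,0.11,-0.12,0,0,0],[255,0.79,0.13,-0.12,0,0,0],[255,0.95,0.16,-0.12,0,0,0],[255,1.06,0.18,-0.12,0,0,0],[255,1.06,0.18,-0.12,0,0,0],[255,1.06,0.18,-0.12,0,0,0]]'
python3 -c "
from h import *
state();look('top','t11');look('wrist','w11');overlay('t11','top','t11o',(60,200,270,390),5);inhand('w11'); delta((-7,213,0),(-6,213,0),(-5,213,0),(-4,213,0))"
```

```text
time_s: 15.15
position: [0.6015, 0.0041, 0.3075]
tool_rot: [-180.0, -0.0, 99.1]
contact_force: [0.2, -1.1, -3.9]
gripper_width: 0.0097
t 15.15 bar cab [ -9.  -14.2 214. ] yaw,pitchup,roll [ 0.05 -0.01  0.01] F [ 0.2 -1.1 -3.9] T [-0.12  0.26  0.02] w 0.0097
15.15 [0.6015 0.0041 0.3075] [-1.7999e+02 -1.0000e-02  9.9150e+01] [ 0.2 -1.1 -3.9] 0.0097
15.2 [0.6014 0.0041 0.3075] [-1.7999e+02 -1.0000e-02  9.9150e+01] [ 1.1  0.3 -3.9] 0.01
1720 pitch slope deg (+=nose up) 0.02 z at tab 0.0945 x range -0.09 -0.007 y [0.0477 0.0556]
t 15.25 F [ 0.1 -0.7 -3. ]
(-7, 213, 0) [ 0.08  0.01 -0.04] [-0.   -0.   -0.01] [0.6034 0.0043 0.3065]
(-6, 213, 0) [ 0.12  0.01 -0.04] [-0.   -0.   -0.01] [0.6044 0.0044 0.3065]
(-5, 213, 0) [ 0.16  0.02 -0.04] [-0.   -0.   -0.01] [0.6054 0.0046 0.3065]
(-4, 213, 0) [ 0.2   0.03 -0.04] [-0.   -0.   -0.01] [0.6064 0.0048 0.3065]
```

View pics/t11o.png

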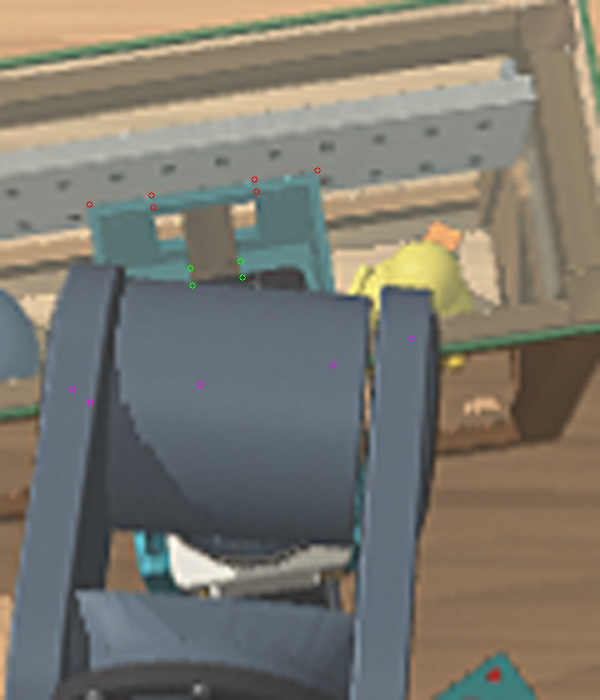

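```bash
python3 -m pendant '[[255,0.04,0.005,0,0,0,0],[255,0.08,0.01,0,0,0,0],[255,0.12,0.02,0,0,0,0],[255,0.12,0.02,0,0,0,0]]'
python3 -c "
from h import *
state()"
python3 -m pendant '[[255,0.02,0.003,0,0,0,0],[255,0.02,0.003,0,0,0,0],[255,0.02,0.003,0,0,0,0]]'
python3 -c "
from h import *
state()"
```

```text
time_s: 15.65
position: [0.6046, 0.0046, 0.3076]
tool_rot: [180.0, -0.0, 99.1]
contact_force: [1.0, -0.3, -4.3]
gripper_width: 0.0099
t 15.65 bar cab [ -5.8 -14.2 214.1] yaw,pitchup,roll [0.05 0.   0.  ] F [ 1.  -0.3 -4.3] T [-0.08  0.24  0.  ] w 0.0099
time_s: 15.95
position: [0.605, 0.0047, 0.3076]
tool_rot: [-180.0, -0.0, 99.1]
contact_force: [0.1, -0.2, -2.8]
gripper_width: 0.01
t 15.95 bar cab [ -5.4 -14.2 214. ] yaw,pitchup,roll [ 0.05 -0.    0.  ] F [ 0.1 -0.2 -2.8] T [-0.1   0.34  0.02] w 0.01
```

```bash
python3 -m pendant '[[255,0.025,0.004,0,0,0,0],[255,0.025,0.004,0,0,0,0],[255,0.025,0.004,0,0,0,0]]'
python3 -c "
from h import *
state()"
python3 -m pendant '[[255,0,0,-0.05,0,0,0],[255,0,0,-0.1,0,0,0],[255,0,0,-0.15,0,0,0],[255,0,0,-0.2,0,0,0],[255,0,0,-0.2,0,0,0]]'
python3 -c "
from h import *
state()"
```

```text
time_s: 16.25
position: [0.6056, 0.0048, 0.3076]
tool_rot: [-180.0, -0.0, 99.1]
contact_force: [-0.2, 0.4, -3.4]
gripper_width: 0.0102
t 16.25 bar cab [ -4.7 -14.2 214.1] yaw,pitchup,roll [ 0.05 -0.    0.  ] F [-0.2  0.4 -3.4] T [-0.09  0.25 -0.02] w 0.0102
time_s: 16.75
position: [0.6056, 0.0048, 0.3023]
tool_rot: [-180.0, -0.0, 99.1]
contact_force: [0.7, 0.4, -3.0]
gripper_width: 0.0097
t 16.75 bar cab [ -4.8 -14.2 208.8] yaw,pitchup,roll [ 0.05 -0.02  0.01] F [ 0.7  0.4 -3. ] T [-0.07  0.29  0.03] w 0.0097
```

```bash
python3 -m pendant '[[255,0,0,-0.05,0,0,0],[255,0,0,-0.1,0,0,0],[255,0,0,-0.15,0,0,0],[255,0,0,-0.15,0,0,0]]'
python3 -c "
from h import *
state()"
python3 -m pendant '[[255,0,0,-0.05,0,0,0],[255,0,0,-0.1,0,0,0],[255,0,0,-0.1,0,0,0]]'
python3 -c "
from h import *
state();look('top','t12');look('wrist','w12');look('scene','s12');inhand('w12');overlay('t12','top','t12o',(60,200,270,390),5)"
```

```text
time_s: 17.15
position: [0.6056, 0.0048, 0.2986]
tool_rot: [-180.0, -0.0, 99.2]
contact_force: [0.2, 0.1, -2.6]
gripper_width: 0.0098
t 17.15 bar cab [ -4.8 -14.2 205. ] yaw,pitchup,roll [ 0.05 -0.02  0.01] F [ 0.2  0.1 -2.6] T [-0.03  0.26 -0.01] w 0.0098
time_s: 17.45
position: [0.6056, 0.0048, 0.2961]
tool_rot: [-180.0, -0.0, 99.1]
contact_force: [0.7, -0.0, -2.4]
gripper_width: 0.0102
t 17.45 bar cab [ -4.8 -14.2 202.5] yaw,pitchup,roll [ 0.05 -0.02  0.01] F [ 0.7 -0.  -2.4] T [-0.13  0.28 -0.  ] w 0.0102
17.45 [0.6056 0.0048 0.2961] [-1.7998e+02 -1.0000e-02  9.9150e+01] [ 0.7 -0.  -2.4] 0.0102
17.5 [0.6056 0.0048 0.2962] [-1.7999e+02 -1.0000e-02  9.9150e+01] [ 0.1  0.1 -2.3] 0.0099
17.55 [0.6056 0.0048 0.2963] [-1.800e+02 -1.000e-02  9.915e+01] [-0.3 -0.6 -2.5] 0.0097
1732 pitch slope deg (+=nose up) -0.05 z at tab 0.0945 x range -0.09 -0.006 y [0.0475 0.0555]
```

View pics/t12o.png

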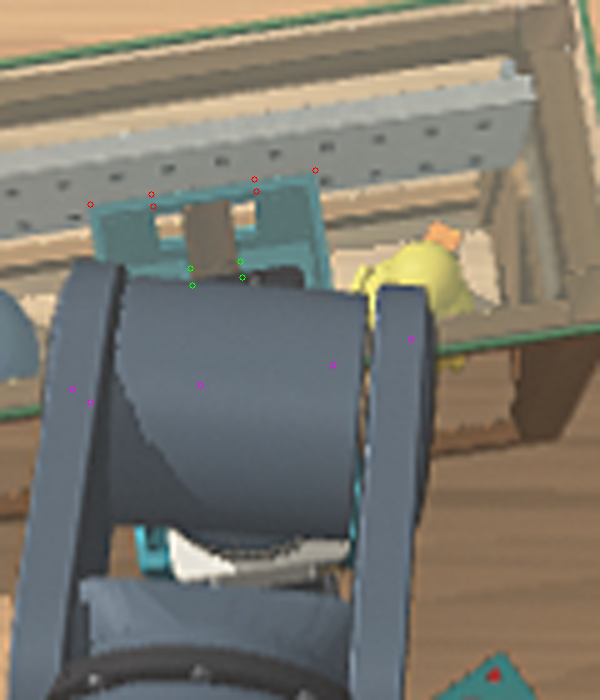

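```bash
python3 -m pendant '[[255,0,0,-0.03,0,0,0],[255,0,0,-0.06,0,0,0],[255,0,0,-0.06,0,0,0],[255,0,0,-0.06,0,0,0]]'
python3 -c "
from h import *
state()"
python3 -m pendant '[[255,0,0,-0.04,0,0,0],[255,0,0,-0.04,0,0,0],[255,0,0,-0.04,0,0,0]]'
python3 -c "
from h import *
state()"
```

```text
time_s: 18.0
position: [0.6056, 0.0048, 0.2948]
tool_rot: [-180.0, -0.0, 99.1]
contact_force: [-0.3, 0.0, -3.4]
gripper_width: 0.0103
t 18.0 bar cab [ -4.7 -14.2 201.3] yaw,pitchup,roll [ 0.05 -0.    0.01] F [-0.3  0.  -3.4] T [-0.11  0.29 -0.02] w 0.0103
time_s: 18.3
position: [0.6056, 0.0048, 0.2938]
tool_rot: [-180.0, -0.0, 99.1]
contact_force: [0.6, 0.3, -1.9]
gripper_width: 0.0096
t 18.3 bar cab [ -4.8 -14.2 200.3] yaw,pitchup,roll [ 0.05 -0.    0.  ] F [ 0.6  0.3 -1.9] T [-0.1   0.26  0.01] w 0.0096
```

```bash
python3 -m pendant '[[255,0,0,-0.03,0,0,0],[255,0,0,-0.03,0,0,0],[255,0,0,-0.03,0,0,0]]'
python3 -c "
from h import *
state()"
python3 -m pendant '[[255,0,0,-0.03,0,0,0],[255,0,0,-0.03,0,0,0],[255,0,0,-0.03,0,0,0]]'
python3 -c "
from h import *
state();look('wrist','w13');inhand('w13')"
```

```text
time_s: 18.6
position: [0.6057, 0.0048, 0.2933]
tool_rot: [180.0, 0.0, 99.1]
contact_force: [-1.4, 0.0, -1.0]
gripper_width: 0.01
t 18.6 bar cab [ -4.6 -14.3 199.9] yaw,pitchup,roll [ 0.05  0.03 -0.  ] F [-1.4  0.  -1. ] T [-0.05  0.04  0.05] w 0.01
time_s: 18.9
position: [0.6058, 0.0048, 0.2927]
tool_rot: [179.9, 0.0, 99.1]
contact_force: [-3.2, 0.9, 2.9]
gripper_width: 0.0099
t 18.9 bar cab [ -4.5 -14.3 199.4] yaw,pitchup,roll [ 0.05  0.06 -0.01] F [-3.2  0.9  2.9] T [-0.03 -0.22  0.  ] w 0.0099
18.9 [0.6058 0.0048 0.2927] [1.7994e+02 1.0000e-02 9.9150e+01] [-3.2  0.9  2.9] 0.0099
1766 pitch slope deg (+=nose up) 0.23 z at tab 0.0945 x range -0.09 -0.004 y [0.0479 0.0556]
```

```bash
python3 -m pendant '[[255,0,0,0.03,0,0,0],[255,0,0,0.03,0,0,0],[255,0,0,0.03,0,0,0]]'
python3 -c "
from h import *
state()"
python3 -m pendant '[[240,0,0,0,0,0,0],[225,0,0,0,0,0,0],[210,0,0,0,0,0,0],[190,0,0,0,0,0,0],[170,0,0,0,0,0,0],[150,0,0,0,0,0,0],[150,0,0,0,0,0,0],[150,0,0,0,0,0,0],[150,0,0,0,0,0,0],[150,0,0,0,0,0,0]]'
python3 -c "
from h import *
state();look('wrist','w14');look('scene','s14');look('top','t14')"
```

```text
time_s: 19.25
position: [0.6059, 0.0048, 0.2931]
tool_rot: [180.0, -0.0, 99.1]
contact_force: [0.1, 0.8, 1.1]
gripper_width: 0.0094
t 19.25 bar cab [ -4.5 -14.2 199.7] yaw,pitchup,roll [0.05 0.04 0.  ] F [0.1 0.8 1.1] T [ 0.04 -0.61  0.01] w 0.0094
time_s: 20.25
position: [0.6056, 0.0048, 0.2931]
tool_rot: [-180.0, -0.0, 99.1]
contact_force: [-0.1, -0.1, 0.4]
gripper_width: 0.0385
t 20.25 bar cab [ -4.7 -14.2 199.5] yaw,pitchup,roll [ 0.05 -0.    0.01] F [-0.1 -0.1  0.4] T [-0.09  0.1   0.02] w 0.0385
20.25 [0.6056 0.0048 0.2931] [-1.800e+02 -1.000e-02  9.915e+01] [-0.1 -0.1  0.4] 0.0385
20.3 [0.6056 0.0048 0.293 ] [-1.800e+02 -1.000e-02  9.915e+01] [ 0.   0.2 -0.4] 0.0384
20.35 [0.6056 0.0048 0.2931] [ 1.800e+02 -1.000e-02  9.915e+01] [ 0.   0.1 -0.2] 0.0382
```

View pics/w14.png

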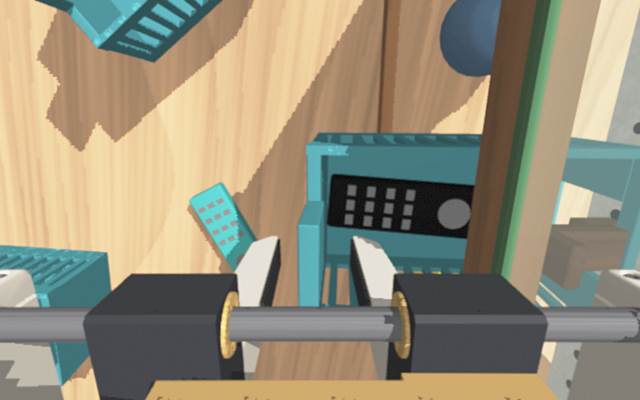

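View pics/s14.png

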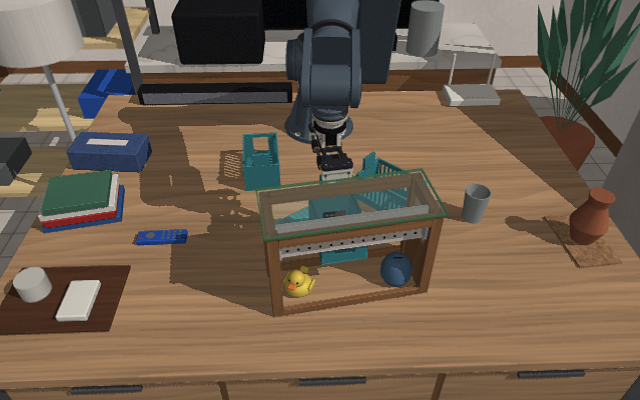

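```bash
python3 -c "
from h import *
inhand('w14',.015)
b,m=inhand('w14',.02)
for r in (142,146,150,154): print(r,b[r,330:480:30].round(4).tolist())"
```

```text
1575 pitch slope deg (+=nose up) 4.58 z at tab 0.0813 x range -0.09 -0.001 y [0.0479 0.0557]
1639 pitch slope deg (+=nose up) 4.62 z at tab 0.0812 x range -0.09 -0.001 y [0.0479 0.0557]
142 [[-0.0768, 0.0553, 0.0608], [-0.0589, 0.0553, 0.0606], [-0.0406, 0.0551, 0.0585], [-0.0143, 0.0522, 0.0323], [-0.0006, 0.0539, 0.0487]]
146 [[-0.0777, 0.0554, 0.0812], [-0.0618, 0.0556, 0.0825], [-0.0462, 0.0557, 0.0838], [-0.0303, 0.0556, 0.0834], [-0.0141, 0.0555, 0.0826]]
150 [[-0.0777, 0.0533, 0.0814], [-0.0619, 0.0536, 0.0836], [-0.0462, 0.0537, 0.0843], [-0.031, 0.0539, 0.0862], [-0.0157, 0.054, 0.0871]]
154 [[-0.0777, 0.0512, 0.0817], [-0.0618, 0.0514, 0.0832], [-0.0459, 0.0514, 0.0835], [-0.0307, 0.0517, 0.0858], [-0.0161, 0.0521, 0.0885]]
```

```bash
python3 -m pendant '[[150,0,0,0.3,0,0,0],[150,0,0,0.7,0,0,0],[150,0,0,1.2,0,0,0],[150,0,0,1.8,0,0,0],[150,0,0,2.5,0,0,0],[150,0,0,3.2,0,0,0],[150,0,0,4,0,0,0],[150,-0.6,0,4.6,0,0,0],[150,-1.5,0,5,0,0,0],[150,-2.5,0,5,0,0,0]]'; python3 -m pendant '[[150,-1.5,0,0,0,0,0],[150,-3,0,0,0,0,0],[150,-4,0,0,0,0,0],[150,-4,0,0,0,0,0],[150,-4,0,0,0,0,0]]'
python3 -c "
from h import *
look('wrist','w15');look('scene','s15');look('top','t15')
overlay('s15','scene','s15o',(150,310,240,440),4)"
```

```text
time_s: 21.4
position: [0.5427, 0.0048, 0.4205]
tool_rot: [179.8, 0.0, 99.2]
contact_force: [-0.2, -0.6, -0.1]
gripper_width: 0.038
time_s: 21.9
position: [0.4433, 0.0048, 0.4193]
tool_rot: [179.9, 0.0, 99.1]
contact_force: [0.1, -0.5, 0.3]
gripper_width: 0.0384
21.9 [0.4433 0.0048 0.4193] [1.7987e+02 3.0000e-02 9.9140e+01] [ 0.1 -0.5  0.3] 0.0384
21.95 [0.4437 0.0047 0.4189] [1.7991e+02 2.0000e-02 9.9140e+01] [-0.1 -0.2  0.2] 0.038
22.0 [0.4439 0.0047 0.4185] [1.7995e+02 1.0000e-02 9.9140e+01] [ 0.4 -0.1 -0.3] 0.0383
```

View pics/s15o.png

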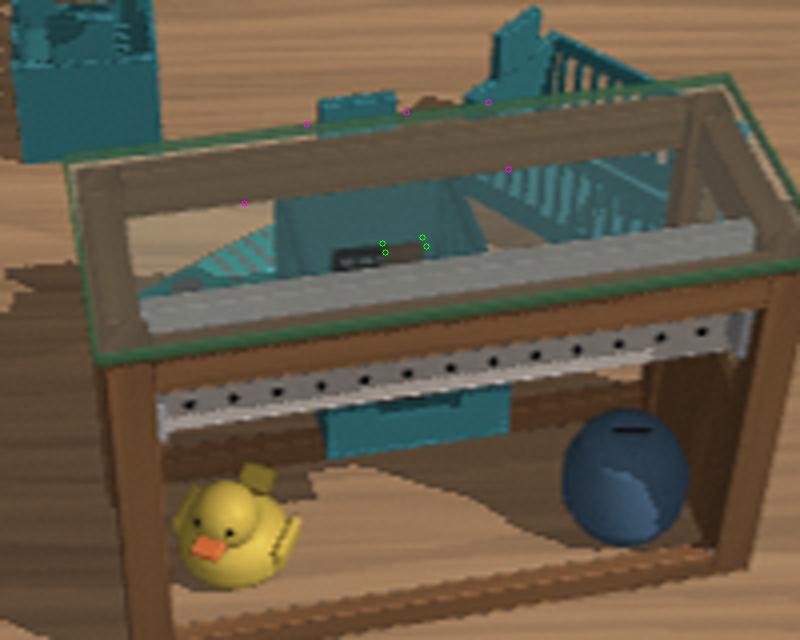

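View pics/t15.png

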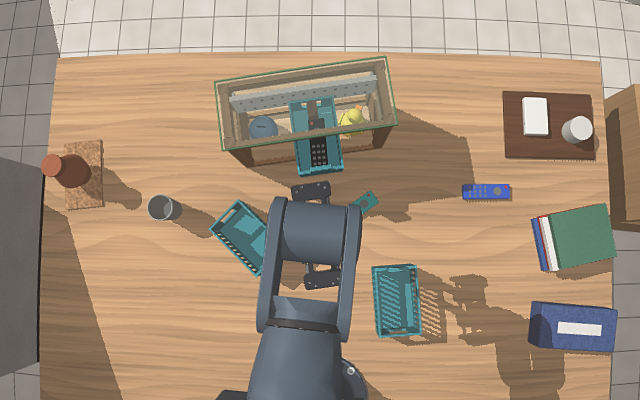

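View pics/w15.png

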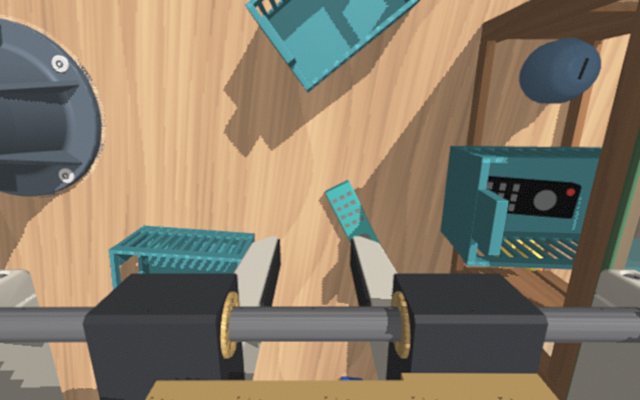

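```bash
python3 - <<'E'
from h import *
for n,tag in (('wrist','w15'),('top','t15')):
    o=pickle.load(open(f'pics/{tag}.pkl','rb')); z=np.load(f'pics/{tag}.npz'); p=z['p'].astype(int); w=w2c(cloud(n,z['d'],o))*1000
    teal=(p[...,1]>p[...,0]+25)&(p[...,2]>p[...,0]+25)
    m=teal&(w[...,0]>-200)&(w[...,0]<-116)&(np.abs(w[...,1]+14)<70)&(w[...,2]>190)
    P=w[m]; 
    L=P[(P[:,1]>33)&(P[:,2]<215)]
    print(n,len(P),'front x',np.percentile(P[:,0],1),'tab top',np.percentile(P[:,2],99),'L',len(L),np.percentile(L[:,1],[2,98]) if len(L) else '')
    if len(L)>20: c=np.polyfit(L[:,0],L[:,2],1); print('pitch',np.degrees(np.arctan(c[0])),'rim z at x=-4:',np.polyval(c,-4)); print('side yaw',np.degrees(np.arctan(np.polyfit(L[:,0],L[:,1],1)[0])))
# bystanders & remote before/after, top
a=np.load('pics/top0.npz');b=np.load('pics/t15.npz')
d=np.abs(a['p'].astype(int)-b['p']).sum(2)
for nm,(u0,u1,v0,v1) in dict(tumbler=(145,182,192,222),duck=(345,362,105,125),box=(250,275,117,136)).items(): print(nm,d[v0:v1,u0:u1].mean())
o=pickle.load(open('pics/w15.pkl','rb'));z=np.load('pics/w15.npz');W=w2c(cloud('wrist',z['d'],o))*1000
for u,v in((505,190),(545,200),(570,205)): print('remote',W[v,u].round(1))
E
```

```text
wrist 3525 front x -185.8336425882051 tab top 238.69782124311072 L 594 [34.13870249 41.21287283]
pitch 4.268484082671367 rim z at x=-4: 209.5510950004818
side yaw 1.0750380957424142
top 290 front x -184.8378622661882 tab top 241.7221383723979 L 63 [33.72989893 41.57439148]
pitch 4.693732946872206 rim z at x=-4: 212.81720207843986
side yaw 1.2126936651534337
tumbler 21.386486486486486
duck 25.873529411764707
box 19.736842105263158
remote [-115.6   -7.8  129.8]
remote [-71.3 -18.2 135.9]
remote [-41.2 -24.3 135.8]
```

```bash
python3 -c "
from h import *
print(env.close_job())"
```

```text
the job is handed in; nothing more can be done
None
```

The remote basket is hanging on the cabinet's hook with its bar in the notch and the remote still in it. I let go, backed the gripper clear and handed the job in at about 22 s of the 67 s. No verdict was reported.

I gripped the right-most basket by its tab and brought it under the front rail with its back end tilted up, at most about 30°. I carried the bar over the hook's tip, levelled the basket behind it, pushed it right back and lowered the bar into the notch. The tool force stayed at or below about 5 N at every reading, most of it the basket's own weight.

Last checks before handing in:
- **Bar:** rim height measured above the bar puts its underside within about 3 mm of the notch floor in height. It was about 4.5 mm from the pegboard when I let go.
- **Level and square:** on release the basket sagged 4.3–4.7° front end down, so it is not perfectly level but within the 9° limit. It is about 1° off square.
- **Remote:** lying flat on the basket floor.
- **Tumbler, money box and duck:** unchanged by eye and by comparing the top camera picture with the first one. I did not measure their positions.
- **Disagreement:** the top camera's view was off from the fitted model by about a pixel (2–3 mm). The two cameras put the rim at the bar 3 mm apart in height.

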